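# Swap the piston support fork under a small engine's piston

### The arm

A 6-joint arm with a two-finger parallel gripper is mounted at the origin on the work surface. World frame = base frame: x ahead of the robot, y to its left, z up, the work surface at z = 0. Lengths are in m, angles in rad, forces in N, time in s.
With the tool pointing down it reaches from about 0.3 to 0.875 m from the base axis. Payload 6.4 kg.
Tool frame: the origin (TCP) lies between the finger pads; the fingertips stand 11 mm ahead of it and the grasp point (between the pads) lies 8 mm behind it; z points along the fingers, y is the line along which they close (so a half turn about z gives the same grasp; the last joint's range is limited). The gripper opens to 88 mm and grips with 3 to 60 N. Pads are 18 mm wide; open, the fingers measure 123 mm over their backs; the gripper's body (75 mm by 187 mm) begins 45 mm behind the grasp point.
Start: joints at [-1.436, 0.181, 1.607, -0, 1.354, -0.206], TCP at [0.192, -0.542, 0.25] pointing down, gripper open.
Joint ranges: [-2.99, 2.99], [-0.89, 2.07], [0.3, 2.58], [-1.14, 4.28], [0, 2.63], [-3.12, 3.12]. Speed limits (rad/s): [2.57, 2.57, 3.01, 3.14, 3.14, 3.14].

### API

Orientations are given as a unit quaternion [w, x, y, z].
In Python, from station import robot, vision gives the robot as it stands.
- The arm moves only by the tool send_rows, never from a script. Its arguments are lists of equal length, an entry for each row: "gripper": the closure, from 0 (fully open) to 1 (shut); "travel": the shift along the tool's x, y, z in units of 30 mm (1.0 is 30 mm), a list of three; "dr": the turn, a rotation vector about the tool's x, y, z in units of 5 degrees (1.0 is 5 degrees), a list of three. In form: {"gripper": [gripper, ...], "travel": [[x, y, z], ...], "dr": [[wx, wy, wz], ...]}. A call has 1 to 12 rows; each row shifts and turns the commanded pose from where the row before left it, along the tool's axes as they then stand; what a row does not reach is not made up. A row lasts 1/12 s, in which the tool goes at most 41.7 mm and 7.16 degrees, less where a joint would pass 70% of its speed; a pose out of reach is approached as far as the arm can. A call is refused whole if a number of a shift passes 1 or a number of a turn 1, either way. A call with a gripper value outside its range is refused whole. The fingers move at their own pace and stop on an object; "grip_force" is the grip in N (left out, the last holds). Time passes only in rows, so rows that do not move let the fingers close. It gives the time, the measured TCP pose, the force, the opening and the grip force at its end, in the units of the state.
- robot.observe(): the state, without advancing time (a new reading comes with each control period).
- vision.capture(name): name is "side" or "top" or "wrist"; returns the picture (420x560x3 uint8, red, green, blue); there is no depth.
- vision.camera_info(name): a dict with "fx", "fy", "cx", "cy" (pixels), "R" (3x3) and "t" (3): a world point X has camera coordinates R X + t. Camera axes: x right, y down, z forward; pixel columns grow to the right and rows downward; lengths in m; the calibration is good to about 2 mm. A picture is of the moment at which its call begins: read the wrist's pose just before it. camera_info takes no time and is no camera call; for the wrist camera it gives the pose at the moment of the call.
- robot.hand_in(): hands the job in; it is judged then, once.
The state is a dict: "t": time; "qpos": joint angles; "qd": joint speeds; "joint_torque": joint torques, N m; "tool_pos": TCP position; "eef_rot": TCP orientation; "wrist_force": force on the tool from outside, world axes, zero at the start; "torque": the same for the moment, N m; "grip_width": finger opening in m; "grasp_force": force on a finger pad.
Only numpy, scipy, OpenCV 4.12 (cv2) and the standard library are available. Lean on these libraries where they do the work, as an engineer would, in place of code of your own. Each camera call takes 0.05 s, during which the arm holds its last target. There are 200 camera calls.

### The job

The piston of the stripped engine is propped on the small wooden fork, which is too thin for it: draw it out and lay it flat in its own matching tool tray. Then slide the large wooden fork in its place into the gap between the crankcase deck and the piston skirt, between the studs and around the connecting rod, until it is fully home against the rod. Do not force the fork, do not touch the piston with the gripper, and leave the other things on the bench where they are.

Things in the scene. Friction and masses are not known exactly. Their poses are not given: they have to be found in the camera images.
- engine: Fixed aluminium crankcase, cylinder taken off. Origin on the bench under the rod axis; forks are pushed in along +x and stick out on the -x side. Flat deck at z 120, x -64..64, y -68..68 mm. Four 8 mm studs at x +-56, y +-52, up to z 250 (96 mm free between a pair along y). Flange 170 x 150 x 14 on the bench; shaft ends to y 120 and -105 at z 66.
- piston: Aluminium piston with three empty ring grooves, fixed above the deck: diameter 80 mm, skirt underside at z 140.5 (20.5 mm above the deck), top at z 200.5. Below it in the gap stands the fixed steel connecting rod, 18 mm along x, 14 mm along y, at x = y = 0. Same origin and axes as engine.
- rod_seat (a point): Point on the connecting rod's axis at deck height (engine x = y = 0, z = 120 mm); axes as engine. A fork is fully home, touching the rod, when its origin is here (to 0.5 mm) and its axes agree.
- small_fork: Small hardwood fork, 12 mm thick, 126 long, about 60 g; starts loose under the piston round the rod. Origin on the underside, where the rod's axis comes when home; +x to the prong tips, z up. Head 64 wide, x -44 to the tips at x 34 (last 14 bevelled on top); slot 20 wide, its bottom at x -9.5; neck 24 wide, x -92 to -44, the part to grip.
- large_fork: Large hardwood fork of the same make, 18 mm thick, 138 long, about 120 g; starts flat on the bench. Origin on the underside, where the rod's axis comes when home; +x to the prong tips, z up. Head 88 wide, x -56 to the tips at x 46 (last 14 bevelled on top); slot 30 wide, its bottom at x -9.5; neck 30 wide, x -92 to -56, the part to grip.
- small_nest: Fixed grey tool tray for the small fork, 165 x 98 mm. Origin on the bench; origin and axes agree in x and y with those of the fork lying in it, on a floor 6 mm above the bench. Walls 8 mm above the floor round the head, 3 mm play each way; a 15 mm wide key fills the slot from x -6.5 on; a stop 20 mm wide at x -95 behind the neck. No walls beside the neck.
- large_nest: The like tray for the large fork, 177 x 122 mm, with a 25 mm wide key; it stays empty. Fixed; origin and axes as small_nest.
- mug: Dark steel travel mug standing on the bench, 90 mm diameter, 200 high; origin at the centre of its foot. Leave alone.
- socket_case: Open black case of steel sockets, 100 x 200 mm (long along its y), 32 high; origin under its centre. Leave alone.
- tub: Clear plastic tub of bolts, 100 mm diameter, 55 high; origin under its centre. Leave alone.
- screwdriver: Screwdriver 200 mm long lying along its x axis. Leave alone.
Mind the look-alikes: they are no part of the job. Leave any orange look-alike of the small_nest alone. Leave any green look-alike of the large_fork alone.

How it is judged:
On the way, in this order (a step that is already met when the one before it is completed fails the run):
1. the small fork is drawn out from under the piston and away from the rod (horizontal distance between small_fork and rod_seat above 0.09 m), for 0.1 s.
2. the large fork is in the gap under the piston, round the rod and home (x of large_fork in the frame of rod_seat above -0.004 m and distance between large_fork and rod_seat below 0.009 m), for 0.2 s.
At the end, for the whole second after the job is handed in: The large fork lies flat on the deck under the piston, round the rod, within 4 mm of fully home and in line with the engine within 0.15 rad; the small fork lies flat on the floor of its own tray (origin within 7 mm of the tray's, in line within 0.15 rad); both at rest (all of step 2 and angle between the x axis of large_fork and the x axis of rod_seat, either way round below 0.15 rad and angle between large_fork's own z axis and vertical below 0.05 rad and horizontal distance between small_fork and small_nest below 0.007 m and z of small_fork in the frame of small_nest between 0.003 and 0.009 m and angle between small_fork's own z axis and vertical below 0.06 rad and angle between the x axis of small_fork and the x axis of small_nest, either way round below 0.15 rad and linear speed of each of small_fork, large_fork below 0.01 m/s); the robot touches nothing.
It fails at once if the gripper or arm touches the piston (contact force between any of the fingers, the arm and piston above 3 N).
It fails at once if the large fork is forced against the piston or rod (over 60 N) (contact force between large_fork and piston above 60 N).
It fails at once if the mug, socket case, tub or screwdriver is moved by more than 20 mm (distance of any of mug, socket_case, tub, screwdriver from where it was at the start of the episode above 0.02 m).
It also fails if it takes over 72 s, if anything falls off the work surface, if the arm or the gripper's body presses on something with over 40 N, if the wrist force passes 120 N, or if a joint passes its speed limit or range.

## Working session

There is one attempt and no reset: what is moved stays moved. The work goes in short steps, Python scripts to look and compute and a tool call to move; the robot and the scene stay as the last step left them, time stands still between calls to the robot, and variables do not carry over. Pictures are saved under pics/ and viewed, at most 10 in all, crops included, and the job is handed in when it is done.

Besides the shell and the picture viewer there is one more tool, called by a JSON object that holds its "method" and its "body", one argument or row to a line. send_rows: Moves the arm, as the interface text tells. Its arguments: {"type":"object","properties":{"gripper":{"type":"array"},"travel":{"type":"array"},"dr":{"type":"array"},"grip_force":{"type":"number"}},"required":["gripper","travel","dr"]}

```bash
ls; mkdir -p pics; python3 - <<'E'
from station import robot, vision
import cv2,numpy as np
a=vision.capture("top");b=vision.capture("side")
cv2.imwrite("pics/top.png",cv2.resize(a[:,:,::-1],(800,600),interpolation=cv2.INTER_CUBIC))
cv2.imwrite("pics/side.png",cv2.resize(b[:,:,::-1],(800,600),interpolation=cv2.INTER_CUBIC))
for n in("top","side"):print(vision.camera_info(n))
print(robot.observe())
E
```

```text
pics
{'fx': 516.6441731079246, 'fy': 516.6441731079246, 'cx': 284.6320866165476, 'cy': 209.00388802130303, 'R': array([[ 0.02649511, -0.99964185,  0.00376663],
       [-0.97837207, -0.02670425, -0.20512186],
       [ 0.20514898,  0.00174956, -0.97872919]]), 't': array([-0.04094484,  0.5932885 ,  1.83003861])}
{'fx': 383.7439094743157, 'fy': 383.7439094743157, 'cx': 275.7858884662528, 'cy': 208.68535311312556, 'R': array([[-0.94243289, -0.33412383,  0.01347241],
       [-0.20791012,  0.5539265 , -0.80618783],
       [ 0.26190384, -0.76257898, -0.59150628]]), 't': array([0.54738015, 0.21326191, 1.08096043])}
{'t': 0.1, 'qpos': array([-1.43626935e+00,  1.81456629e-01,  1.60786565e+00, -2.03052193e-06,
        1.35377384e+00, -2.06319818e-01]), 'qd': array([ 0.00078097, -0.00110321, -0.00222319, -0.00093726,  0.00022902,
       -0.00125244]), 'joint_torque': array([ 6.77130956e-04, -4.34819448e+01, -3.42694294e+01,  7.04230811e-02,
        3.40427505e-02, -4.24942027e-05]), 'tool_pos': array([ 0.19215908, -0.5414751 ,  0.24892637]), 'eef_rot': array([-7.51283256e-04,  9.85512732e-01,  1.69599795e-01,  2.59880494e-05]), 'wrist_force': array([ 0.17453699, -0.36528529, -0.7451    ]), 'torque': array([ 0.0240572 , -0.01236435,  0.04698206]), 'grasp_force': 0.0, 'grip_width': 0.08834258581465132}
```

View pics/top.png

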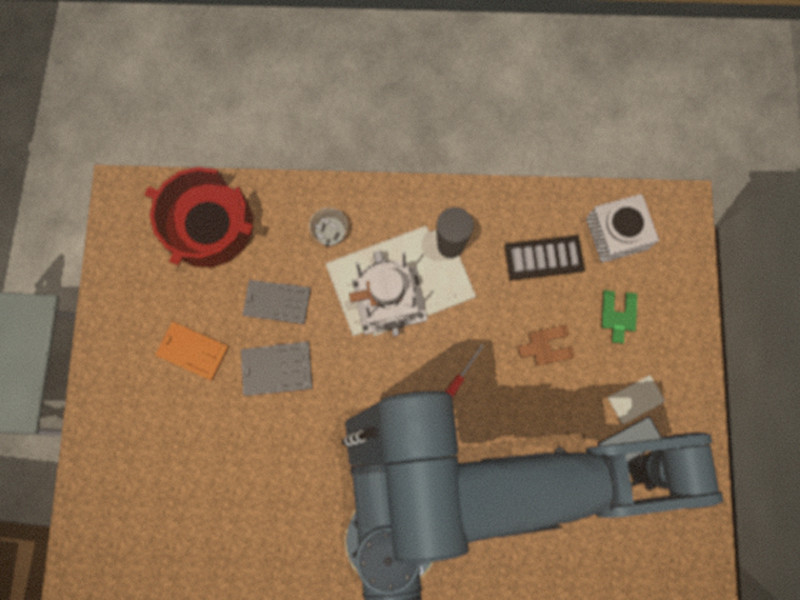

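View pics/side.png

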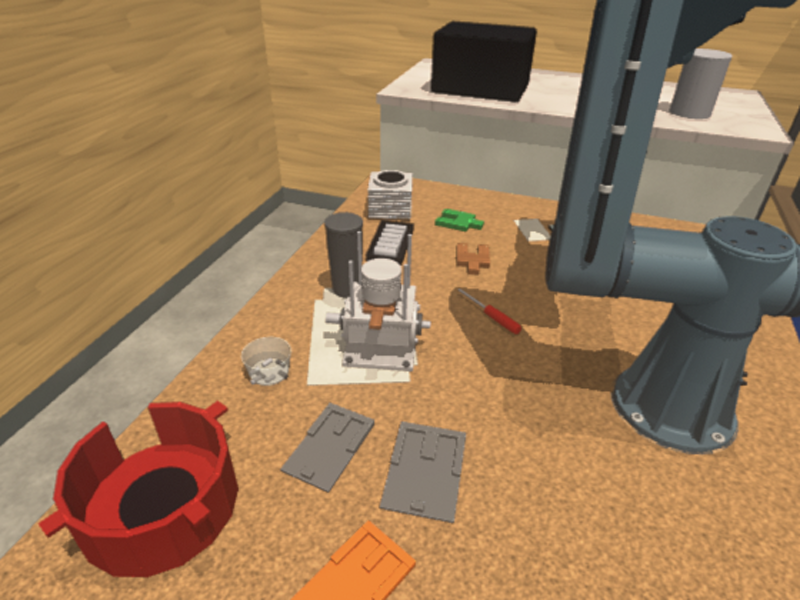

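The top view shows the engine at about (388,290) with the small fork's neck pointing left at (355,297). The small grey tray is at (277,302), the large one at (277,368) and the large fork at (547,345). The screwdriver lies at (465,370).

```bash
cat > h.py <<'E'
from station import robot, vision
import cv2,numpy as np
from scipy.spatial.transform import Rotation as Ro
def ray(ci,u,v,z):
    R=np.array(ci['R']);t=np.array(ci['t']);c=-R.T@t
    d=R.T@np.array([(u-ci['cx'])/ci['fx'],(v-ci['cy'])/ci['fy'],1])
    return c+d*(z-c[2])/d[2]
def proj(ci,X):
    p=np.array(ci['R'])@np.array(X)+np.array(ci['t'])
    return np.array([ci['fx']*p[0]/p[2]+ci['cx'],ci['fy']*p[1]/p[2]+ci['cy']])
def tool():
    s=robot.observe();q=s['eef_rot'];return np.array(s['tool_pos']),Ro.from_quat([q[1],q[2],q[3],q[0]])
def yawR(yaw): # tool down; tool y axis (closing) at world angle yaw
    y=np.array([np.cos(yaw),np.sin(yaw),0]);z=np.array([0,0,-1.]);return Ro.from_matrix(np.c_[np.cross(y,z),y,z])
def goto(P,yaw):
    p,R=tool();d=R.inv().apply(np.array(P)-p);T=yawR(yaw)
    best=min((T,yawR(yaw+np.pi)),key=lambda T:(R.inv()*T).magnitude())
    print('shift units',(d/.03).round(2),'turn units',np.degrees((R.inv()*best).as_rotvec()).round(1)/5)
E
python3 - <<'E'
from h import *
a=cv2.imread("pics/top.png");ci=vision.camera_info("top")
s=560/800
for n,u,v,z in[("small_nest",277,302,.01),("large_nest",277,368,.01),("lfork",547,345,.018),("pist",386,283,.2),("neck",352,297,.132),("mug",456,220,.2),("mugfoot",448,250,0.),("sd1",482,346,0.01),("sd2",452,390,.01)]:print(n,ray(ci,u*s,v*s,z).round(3))
raw=vision.capture("top")[:,:,::-1]
x=cv2.resize(raw[180:290,160:340],(720,440),interpolation=cv2.INTER_CUBIC)
cv2.imwrite("pics/c1.png",x)
p,R=tool();c=vision.camera_info("wrist");print(c);Rw=np.array(c['R']);print('cam in tool',R.inv().apply(-Rw.T@c['t']-p),R.inv().apply(Rw.T[:,2]))
E
```

```text
small_nest [0.586 0.316 0.01 ]
large_nest [0.413 0.305 0.01 ]
lfork [ 0.49  -0.392  0.018]
pist [0.602 0.025 0.2  ]
neck [0.58  0.11  0.132]
mug [ 0.763 -0.14   0.2  ]
mugfoot [ 0.743 -0.132  0.   ]
sd1 [ 0.484 -0.224  0.01 ]
sd2 [ 0.368 -0.148  0.01 ]
{'fx': 293.9115215209505, 'fy': 293.9115215209505, 'cx': 280.4775023455149, 'cy': 209.7395499497311, 'R': array([[ 3.33466591e-01, -9.42761628e-01, -7.38957954e-04],
       [-9.07498666e-01, -3.21205813e-01,  2.70689854e-01],
       [-2.55433365e-01, -8.95954193e-02, -9.62666327e-01]]), 't': array([-0.57412007, -0.03651452,  0.3880301 ])}
cam in tool [ 0.06939376 -0.00034006 -0.13393679] [-2.70936467e-01  3.34436289e-04  9.62597174e-01]
```

View pics/c1.png

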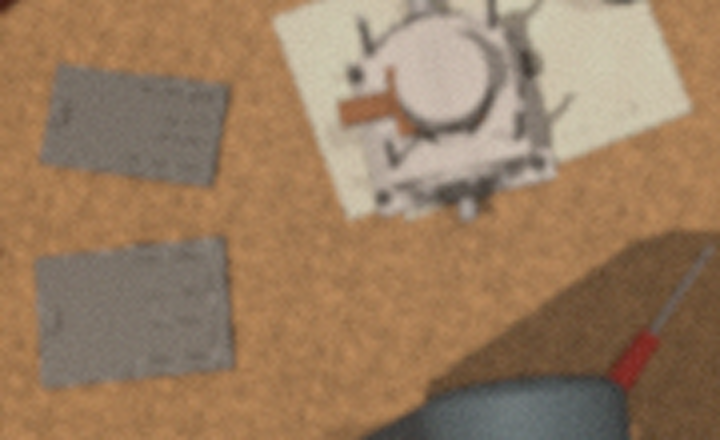

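{"method": "send_rows", "body": {
  "gripper": [0,0,0,0,0,0,0,0,0,0,0,0],
  "travel": [
    [0,0,-0.35],
    [0,0,-0.35],
    [0,0,-0.35],
    [0,0,-0.35],
    [0,0,-0.35],
    [0,0,-0.35],
    [0,0,-0.35],
    [0,0,-0.35],
    [0,0,-0.35],
    [0,0,-0.35],
    [0,0,-0.35],
    [0,0,-0.35]
  ],
  "dr": [
    [0,0,-1],
    [0,0,-1],
    [0,0,-1],
    [0,0,-1],
    [0,0,-1],
    [0,0,-1],
    [0,0,-1],
    [0,0,-1],
    [0,0,-1],
    [0,0,-1],
    [0,0,-1],
    [0,0,-1]
  ]
}}

```text
t: 1.15
tool_pos: [0.1922, -0.5417, 0.3758]
eef_rot: [-0.0, 0.767, 0.641, 0.0]
wrist_force: [-0.0, 0.2, -1.0]
grip_width: 0.0882
grasp_force: 0.0
```

{"method": "send_rows", "body": {
  "gripper": [0,0,0,0,0],
  "travel": [
    [0,0,0],
    [0,0,0],
    [0,0,0],
    [0,0,0],
    [0,0,0]
  ],
  "dr": [
    [0,0,-1],
    [0,0,-1],
    [0,0,-1],
    [0,0,-1],
    [0,0,-1]
  ]
}}

```text
t: 1.57
tool_pos: [0.1922, -0.5418, 0.3753]
eef_rot: [-0.0, 0.61, 0.792, 0.0]
wrist_force: [0.2, -0.1, -0.6]
grip_width: 0.0881
grasp_force: 0.0
```

```bash
cat >> h.py <<'E'
def RT(phi,th):
    ex=np.array([np.cos(phi),np.sin(phi),0]);k=np.array([0,0,1.])
    x=-ex*np.cos(th)-k*np.sin(th);z=ex*np.sin(th)-k*np.cos(th);return Ro.from_matrix(np.c_[x,np.cross(z,x),z])
def go(P,phi,th=0):  # phi deg: direction of fork x; th tilt deg
    p,R=tool();T=RT(np.radians(phi),np.radians(th));d=np.array(P)-p
    print('pos',p.round(4),'shift before turn',(R.inv().apply(d)/.03).round(2),'after turn',(T.inv().apply(d)/.03).round(2),'turn',(np.degrees((R.inv()*T).as_rotvec())/5).round(2))
E
python3 -c "
from h import *
s=robot.observe();print(s['t'],s['qpos'].round(2))
go([.566,.17,.34],-76)"
```

```text
1.5667 [-1.44  0.11  1.44  0.    1.6  -1.69]
pos [ 0.1922 -0.5418  0.3753] shift before turn [19.76 18.1   1.19] after turn [20.01 17.83  1.18] turn [ 0.   -0.01  0.15]
```

{"method": "send_rows", "body": {
  "gripper": [0,0,0,0,0,0,0,0,0,0,0,0],
  "travel": [
    [0.83,0.74,0],
    [0.83,0.74,0],
    [0.83,0.74,0],
    [0.83,0.74,0],
    [0.83,0.74,0],
    [0.83,0.74,0],
    [0.83,0.74,0],
    [0.83,0.74,0],
    [0.83,0.74,0],
    [0.83,0.74,0],
    [0.83,0.74,0],
    [0.83,0.74,0]
  ],
  "dr": [
    [0,0,0],
    [0,0,0],
    [0,0,0],
    [0,0,0],
    [0,0,0],
    [0,0,0],
    [0,0,0],
    [0,0,0],
    [0,0,0],
    [0,0,0],
    [0,0,0],
    [0,0,0]
  ]
}}

```text
t: 2.57
tool_pos: [0.3754, -0.1842, 0.3756]
eef_rot: [0.0, 0.612, 0.791, 0.0]
wrist_force: [0.7, 0.2, -0.2]
grip_width: 0.0886
grasp_force: 0.0
```

{"method": "send_rows", "body": {
  "gripper": [0,0,0,0,0,0,0,0,0,0,0,0],
  "travel": [
    [0.83,0.74,0.1],
    [0.83,0.74,0.1],
    [0.83,0.74,0.1],
    [0.83,0.74,0.1],
    [0.83,0.74,0.1],
    [0.83,0.74,0.1],
    [0.83,0.74,0.1],
    [0.83,0.74,0.1],
    [0.83,0.74,0.1],
    [0.83,0.74,0.1],
    [0.83,0.74,0.1],
    [0,0,0]
  ],
  "dr": [
    [0,0,0],
    [0,0,0],
    [0,0,0],
    [0,0,0],
    [0,0,0],
    [0,0,0],
    [0,0,0],
    [0,0,0],
    [0,0,0],
    [0,0,0],
    [0,0,0],
    [0,0,0]
  ]
}}

```text
t: 3.57
tool_pos: [0.5436, 0.1449, 0.341]
eef_rot: [-0.001, 0.61, 0.792, 0.0]
wrist_force: [-0.6, -0.4, -0.5]
grip_width: 0.0881
grasp_force: 0.0
```

```bash
python3 - <<'E'
from h import *
import json
c=vision.camera_info("wrist");w=vision.capture("wrist");np.save("w1.npy",w);json.dump({k:np.array(v).tolist() for k,v in c.items()},open("w1.json","w"))
cv2.imwrite("pics/w1.png",cv2.resize(w[:,:,::-1],(800,600),interpolation=cv2.INTER_CUBIC))
go([.566,.17,.34],-76)
E
```

```text
pos [0.5429 0.1429 0.3413] shift before turn [0.68 0.97 0.04] after turn [0.69 0.97 0.04] turn [-0.03 -0.01  0.15]
```

View pics/w1.png

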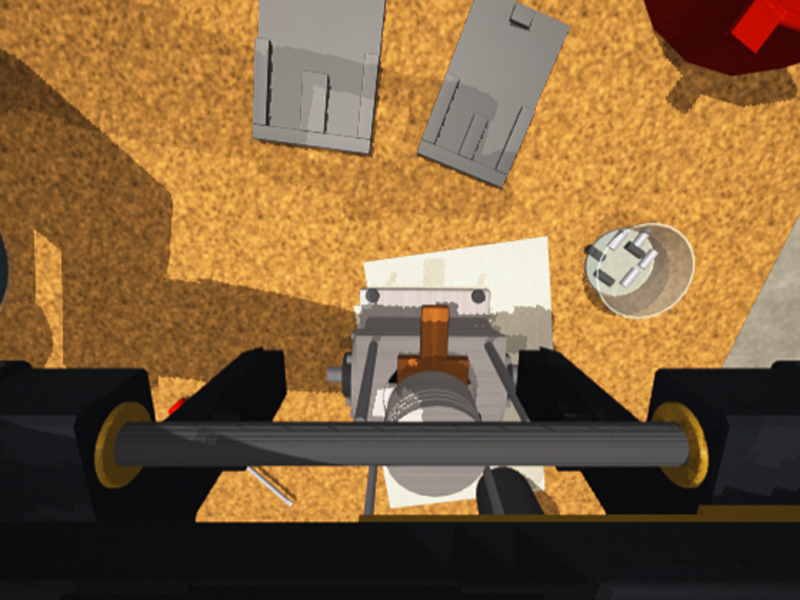

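The wrist view shows the neck end at (434,306) and the head shoulders at (398,356) and (467,356). The small tray has corners at (568,27), (503,187) and (418,153), and the large tray is at left. I'll enlarge it for pixel reading.

```bash
python3 - <<'E'
import cv2,numpy as np
w=np.load("w1.npy")[:,:,::-1]
f=lambda a:cv2.resize(a,None,fx=4,fy=4,interpolation=cv2.INTER_CUBIC)
o=np.zeros((540,800,3),np.uint8);o[:,:440]=f(w[0:135,290:400]);o[:400,440:]=f(w[190:290,245:335])
cv2.imwrite("pics/c2.png",o)
E
```

```text
(no output)
```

View pics/c2.png

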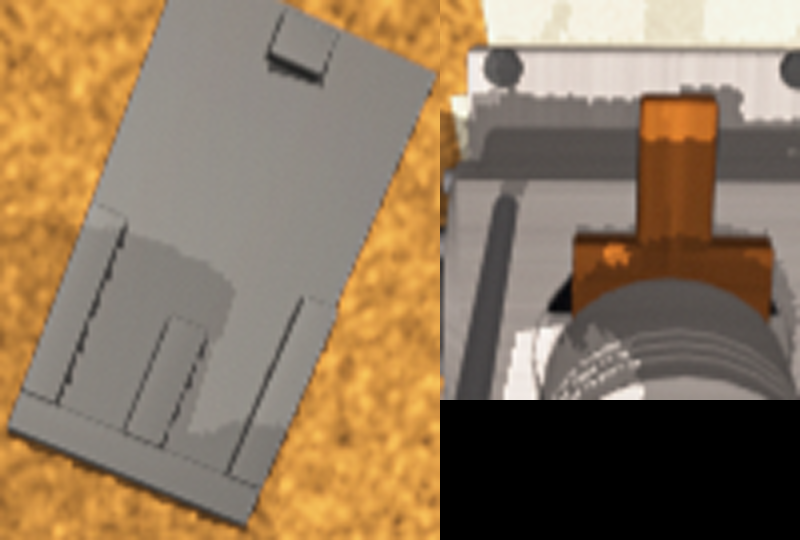

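```bash
cat >> h.py <<'E'
from scipy.optimize import least_squares
def fit(ci,pts,x0,zf=0):
    def res(p):
        c,s=np.cos(p[2]),np.sin(p[2]);r=[]
        for (x,y,z,u,v) in pts: r+=list(proj(ci,[p[0]+c*x/1e3-s*y/1e3,p[1]+s*x/1e3+c*y/1e3,z/1e3])-[u,v])
        return np.array(r)
    q=least_squares(res,x0,loss='soft_l1');print('pose',q.x[:2].round(4),'yaw',np.degrees(q.x[2]).round(2));print(res(q.x).reshape(-1,2).round(1).tolist());return q.x
E
python3 - <<'E'
from h import *
import json
c=json.load(open("w1.json"))
T=lambda x,y,z,u,v:(x,y,z,290+u/4,v/4)
N=lambda x,y,z,u,v:(x,y,z,245+(u-440)/4,190+v/4)
print('nest');fit(c,[T(-95,-10,6,268,57),T(-95,10,6,322,80),T(-6.5,-7.5,14,170,316),T(-6.5,7.5,14,208,334)],[.586,.316,-1.7])
t=fit(c,[T(-95,-10,6,268,57),T(-95,10,6,322,80),T(45,-49,14,10,430),T(45,49,14,248,525),T(-120,49,6,437,72),T(-6.5,-7.5,14,170,316),T(-6.5,7.5,14,208,334)],[.586,.316,-1.7])
print('fork');fit(c,[N(-92,-12,132,643,99),N(-92,12,132,716,99),N(-44,-32,132,575,240),N(-44,32,132,772,240)],[.6,.02,-1.3])
print('engine flange');fit(c,[(-85,-75,14,250.8,203),(-85,75,14,343,202.5)],[.6,.02,-1.3])
E
```

```text
nest
pose [0.5878 0.2905] yaw -97.41
[[-0.0, 0.6], [-0.7, 1.0], [0.4, -0.8], [0.3, -1.1]]
pose [0.5879 0.2886] yaw -97.46
[[-0.4, 2.1], [-1.1, 2.5], [-0.1, -4.4], [0.2, -2.3], [3.3, -2.4], [0.1, 0.6], [-0.1, 0.3]]
fork
pose [0.6022 0.0322] yaw -75.85
[[-0.9, -0.7], [0.6, -0.5], [-0.6, 0.4], [0.9, 0.9]]
engine flange
pose [0.6027 0.0234] yaw -74.96
[[-0.3, 0.0], [0.3, 0.0]]
```

```bash
python3 -c "
from h import *
go([.5751,.1397,.2065],-75.85,25)"
```

```text
pos [0.5429 0.1429 0.3413] shift before turn [-0.38  1.02  4.49] after turn [1.57 1.01 4.23] turn [ 0.   -5.01  0.12]
```

{"method": "send_rows", "body": {
  "gripper": [0.4,0.4,0.4,0.4,0.4,0.4,0.4,0.4,0.4,0.4,0.4,0.4],
  "travel": [
    [0,0,0],
    [0,0,0],
    [0,0,0],
    [0,0,0],
    [0,0,0],
    [0.26,0.17,0.7],
    [0.26,0.17,0.7],
    [0.26,0.17,0.7],
    [0.26,0.17,0.7],
    [0.26,0.17,0.7],
    [0.27,0.16,0.73],
    [0,0,0]
  ],
  "dr": [
    [0,-1,0.02],
    [0,-1,0.02],
    [0,-1,0.02],
    [0,-1,0.03],
    [0,-1,0.03],
    [0,0,0],
    [0,0,0],
    [0,0,0],
    [0,0,0],
    [0,0,0],
    [0,0,0],
    [0,0,0]
  ]
}}

```text
t: 4.62
tool_pos: [0.5728, 0.1354, 0.2028]
eef_rot: [0.168, 0.602, 0.769, -0.136]
wrist_force: [-0.4, -0.7, -0.2]
grip_width: 0.0529
grasp_force: 0.0
```

{"method": "send_rows", "body": {
  "gripper": [0.4,0.4],
  "travel": [
    [0,0,0],
    [0,0,0]
  ],
  "dr": [
    [0,0,0],
    [0,0,0]
  ]
}}

```text
t: 4.78
tool_pos: [0.5756, 0.1368, 0.2093]
eef_rot: [0.172, 0.602, 0.769, -0.132]
wrist_force: [-1.3, 0.9, 1.2]
grip_width: 0.053
grasp_force: 0.0
```

```bash
python3 - <<'E'
from h import *
import json
go([.5751,.1397,.2065],-75.85,25)
c=vision.camera_info("wrist");w=vision.capture("wrist");np.save("w2.npy",w);json.dump({k:np.array(v).tolist() for k,v in c.items()},open("w2.json","w"))
cv2.imwrite("pics/w2.png",cv2.resize(w[:,:,::-1],(800,600),interpolation=cv2.INTER_CUBIC))
go([.5834,.1069,.134],-75.85,25);print(robot.observe()['grip_width'])
E
```

```text
pos [0.5756 0.1368 0.2093] shift before turn [0.13 0.01 0.04] after turn [0.13 0.01 0.04] turn [ 0.02  0.   -0.06]
pos [0.5759 0.1371 0.2099] shift before turn [ 0.13 -0.01  2.73] after turn [ 0.13 -0.    2.73] turn [ 0.03  0.   -0.06]
0.05277605364634833
```

View pics/w2.png

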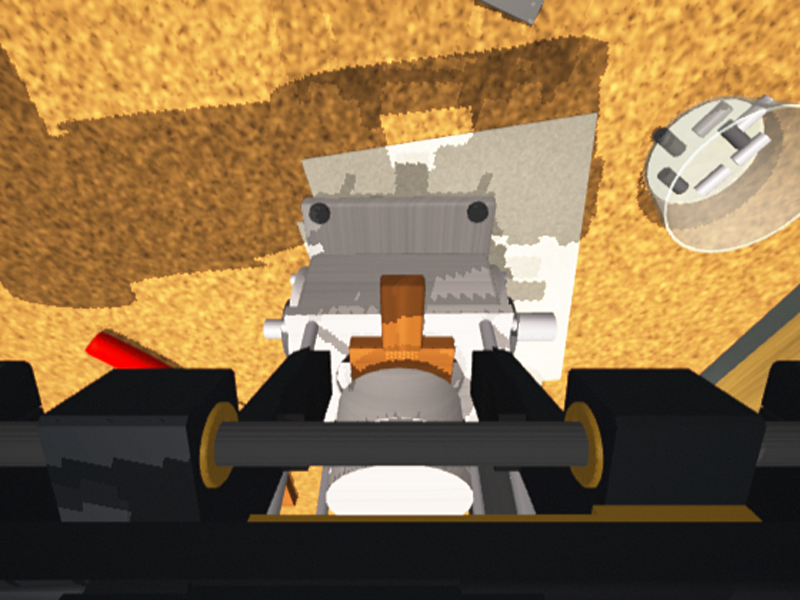

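The neck rear edge is at (383–424, about 279), the head corners are at (350,344) and (455,344), and the deck rear edge runs at about y 312. The fingers straddle the neck symmetrically.

```bash
python3 - <<'E'
from h import *
import json
c=json.load(open("w2.json"));k=.7
N=lambda x,y,z,u,v:(x,y,z,u*k,v*k)
fit(c,[N(-92,-12,132,382,279),N(-92,12,132,424,279),N(-44,-32,132,350,344),N(-44,32,132,455,344)],[.6,.02,-1.3])
fit(c,[N(-85,-75,14,302,199),N(-85,75,14,495,198)],[.6,.02,-1.3])
fit(c,[N(-64,-68,120,285,314),N(-64,68,120,514,312)],[.6,.02,-1.3])
E
```

```text
pose [0.6012 0.0364] yaw -76.33
[[-1.7, 0.1], [1.8, 0.2], [-1.6, -0.0], [1.5, -0.1]]
pose [0.6016 0.0274] yaw -75.92
[[-2.6, 0.2], [2.6, 0.2]]
pose [0.6018 0.0297] yaw -75.64
[[-1.1, 0.2], [1.1, 0.2]]
```

{"method": "send_rows", "body": {
  "gripper": [0.4,0.4,0.4,0.4,0.4,0.4,0.4,0.4],
  "travel": [
    [0.06,0,0.5],
    [0.05,0,0.5],
    [0,0,0.5],
    [0,0,0.5],
    [0,0,0.4],
    [0,0,0.3],
    [0,0,0],
    [0,0,0]
  ],
  "dr": [
    [0,0,0],
    [0,0,0],
    [0,0,0],
    [0,0,0],
    [0,0,0],
    [0,0,0],
    [0,0,0],
    [0,0,0]
  ]
}}

```text
t: 5.5
tool_pos: [0.5831, 0.1069, 0.1335]
eef_rot: [0.171, 0.602, 0.769, -0.132]
wrist_force: [-0.3, -0.2, -0.2]
grip_width: 0.0527
grasp_force: 0.0
```

{"method": "send_rows", "body": {
  "gripper": [0.8,0.9,0.9,0.9,0.9,0.9,0.9,0.9],
  "travel": [
    [0,0,0],
    [0,0,0],
    [0,0,0],
    [0,0,0],
    [0,0,0],
    [0,0,0],
    [0,0,0],
    [0,0,0]
  ],
  "dr": [
    [0,0,0],
    [0,0,0],
    [0,0,0],
    [0,0,0],
    [0,0,0],
    [0,0,0],
    [0,0,0],
    [0,0,0]
  ],
  "grip_force": 40
}}

```text
t: 6.17
tool_pos: [0.5831, 0.1073, 0.1335]
eef_rot: [0.171, 0.602, 0.769, -0.132]
wrist_force: [-1.3, 1.3, 2.8]
grip_width: 0.0237
grasp_force: 40.0
```

```bash
python3 - <<'E'
from h import *
p,R=tool();print(p,np.degrees(np.arctan2(*R.as_matrix()[:2,0][::-1])),'tool axes of world -ex and up',R.inv().apply([-.2445,.9697,0]),R.inv().apply([0,0,1]))
E
```

```text
[0.58314662 0.10725845 0.13346007] 103.87485442812769 tool axes of world -ex and up [ 0.9063714  -0.00333543 -0.42258503] [-0.42255474  0.00320537 -0.90633174]
```

{"method": "send_rows", "body": {
  "gripper": [0.9,0.9,0.9,0.9,0.9,0.9,0.9,0.9,0.9,0.9,0.9],
  "travel": [
    [-0.03,0,-0.06],
    [0.3,0,-0.14],
    [0.72,0,-0.336],
    [0.72,0,-0.336],
    [0.72,0,-0.336],
    [0.72,0,-0.336],
    [0.72,0,-0.336],
    [0.3,0,-0.14],
    [0,0,0],
    [0,0,0],
    [0,0,0]
  ],
  "dr": [
    [0,0,0],
    [0,0,0],
    [0,0,0],
    [0,0,0],
    [0,0,0],
    [0,0,0],
    [0,0,0],
    [0,0,0],
    [0,0,0],
    [0,0,0],
    [0,0,0]
  ]
}}

```text
t: 7.08
tool_pos: [0.5495, 0.2409, 0.1349]
eef_rot: [0.171, 0.602, 0.769, -0.133]
wrist_force: [-0.0, 0.1, -0.3]
grip_width: 0.0237
grasp_force: 40.0
```

```bash
python3 - <<'E'
from h import *
print(robot.observe()['t'],robot.observe()['qpos'].round(2))
# nest pose guess
n=np.array([.5878,.290]);a=np.radians(-97.4);P=n-.075*np.array([np.cos(a),np.sin(a)])
print(P);go([P[0],P[1],.10],-97.4,25)
E
```

```text
7.0833 [ 0.43  0.46  1.55 -0.46  1.24  0.36]
[0.59745967 0.36437534]
pos [0.5495 0.2409 0.1349] shift before turn [ 3.77  2.54 -0.47] after turn [ 4.38  1.06 -0.76] turn [1.82 0.   3.85]
```

{"method": "send_rows", "body": {
  "gripper": [0.9,0.9,0.9,0.9,0.9,0.9,0.9,0.9,0.9,0.9,0.9,0.9],
  "travel": [
    [0.754,0.508,-0.094],
    [0.754,0.508,-0.094],
    [0.754,0.508,-0.094],
    [0.754,0.508,-0.094],
    [0.754,0.508,-0.094],
    [0,0,0],
    [0,0,0],
    [0,0,0],
    [0,0,0],
    [0,0,0],
    [0,0,0],
    [0,0,0]
  ],
  "dr": [
    [0,0,0],
    [0,0,0],
    [0,0,0],
    [0,0,0],
    [0,0,0],
    [0.455,0,0.962],
    [0.455,0,0.962],
    [0.455,0,0.962],
    [0.455,0,0.962],
    [0,0,0],
    [0,0,0],
    [0,0,0]
  ]
}}

```text
t: 8.08
tool_pos: [0.5976, 0.3646, 0.1001]
eef_rot: [0.143, 0.733, 0.645, -0.162]
wrist_force: [1.2, -0.5, -0.2]
grip_width: 0.0238
grasp_force: 40.0
```

```bash
python3 - <<'E'
from h import *
import json
go([.5975,.3644,.10],-97.4,25)
c=vision.camera_info("wrist");w=vision.capture("wrist");np.save("w3.npy",w);json.dump({k:np.array(v).tolist() for k,v in c.items()},open("w3.json","w"))
cv2.imwrite("pics/w3.png",cv2.resize(w[:,:,::-1],(800,600),interpolation=cv2.INTER_CUBIC))
p,R=tool();np.savez("t3.npz",p=p,R=R.as_matrix())
E
```

```text
pos [0.5976 0.3646 0.1001] shift before turn [-0.   -0.    0.01] after turn [-0.   -0.    0.01] turn [ 0.01 -0.    0.03]
```

View pics/w3.png

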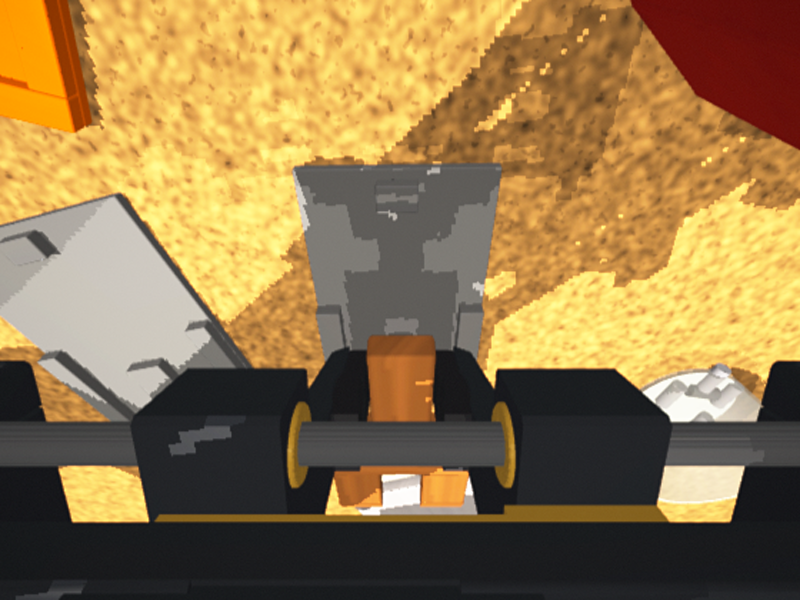

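```bash
python3 - <<'E'
from h import *
import json
c=json.load(open("w3.json"))
def pr(p,L):
    a=p[2];C,S=np.cos(a),np.sin(a)
    for x,y,z in L:print((x,y,z),(proj(c,[p[0]+C*x/1e3-S*y/1e3,p[1]+S*x/1e3+C*y/1e3,z/1e3])/.7).round(0))
n=[.5878,.2905,np.radians(-97.4)]
pr(n,[(-95,-10,6),(-95,10,6),(-95,-10,14),(-95,10,14),(-6.5,-7.5,14),(-6.5,7.5,14),(-6.5,7.5,6),(-47,-35,6),(-47,-35,14),(-47,35,6),(-47,35,14),(-120,-49,6),(-120,49,6),(-117,-49,6)])
print('fork (underside z=.086) guess tcp at -75')
t=np.load('t3.npz')['p'];a=n[2];f=[t[0]+.075*np.cos(a),t[1]+.075*np.sin(a),a]
pr(f,[(-92,-12,98),(-92,12,98),(-92,12,86),(-9.5,-10,98),(-9.5,10,98)])
g=cv2.cvtColor(np.load("w3.npy")[105:275,205:355],cv2.COLOR_RGB2BGR)
cv2.imwrite("pics/c3.png",cv2.resize(g[:,:140],None,fx=3.5,fy=3.5,interpolation=cv2.INTER_CUBIC))
E
```

```text
(-95, -10, 6) [381. 207.]
(-95, 10, 6) [422. 207.]
(-95, -10, 14) [380. 215.]
(-95, 10, 14) [422. 215.]
(-6.5, -7.5, 14) [389. 343.]
(-6.5, 7.5, 14) [413. 343.]
(-6.5, 7.5, 6) [413. 334.]
(-47, -35, 6) [339. 283.]
(-47, -35, 14) [338. 292.]
(-47, 35, 6) [463. 283.]
(-47, 35, 14) [465. 292.]
(-120, -49, 6) [293. 157.]
(-120, 49, 6) [510. 157.]
(-117, -49, 6) [294. 163.]
fork (underside z=.086) guess tcp at -75
(-92, -12, 98) [365. 350.]
(-92, 12, 98) [438. 350.]
(-92, 12, 86) [435. 325.]
(-9.5, -10, 98) [379. 473.]
(-9.5, 10, 98) [423. 473.]
```

View pics/c3.png

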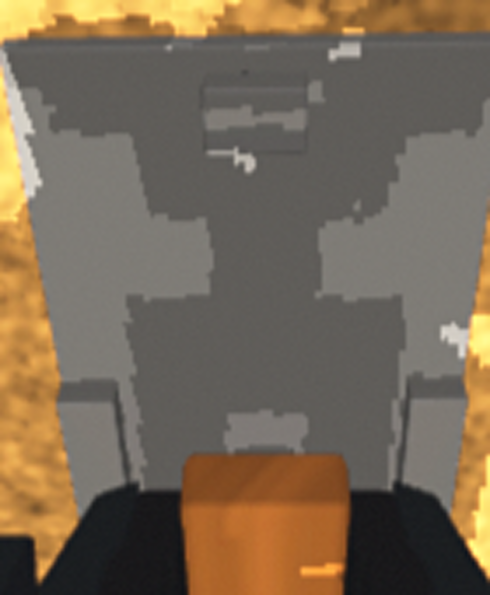

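The crop shows the tray rear edge at y 46, the stop's front top edge at y 152 (x 205–307), the wall rear ends at y 400 (x 57–112 and 410–467), and the neck end at y 503 (x 184–349). Sizes look about 5% too small in the near views. I'll fit a wrist-camera offset jointly.

```bash
cat > joint.py <<'E'
from h import *
import json
C=[json.load(open(f"w{i}.json")) for i in(1,2,3)]
T=lambda x,y,z,u,v:(0,x,y,z,290+u/4,v/4)
N=lambda x,y,z,u,v:(0,x,y,z,245+(u-440)/4,190+v/4)
D=lambda i,x,y,z,u,v:(i,x,y,z,u*.7,v*.7)
K=lambda x,y,z,u,v:(2,x,y,z,205+u/3.5,105+v/3.5)
nest=[T(-95,-10,6,268,57),T(-95,10,6,322,80),T(-6.5,-7.5,14,170,316),T(-6.5,7.5,14,208,334),T('f',-49,14,10,430),T('f',49,14,248,525),T('r',49,6,437,72),
 K(-95,-10,'s',205,152),K(-95,10,'s',307,152),K('r',-49,6,4,46),K('r',49,6,(500*.7-205)*3.5,46),K('w',-49,14,57,400),K('w',-35,14,112,400),K('w',35,14,410,400),K('w',49,14,467,400)]
fork=[N(-92,-12,132,643,99),N(-92,12,132,716,99),N(-44,-32,132,575,240),N(-44,32,132,772,240),D(1,-92,-12,132,382,279),D(1,-92,12,132,424,279),D(1,-44,-32,132,350,344),D(1,-44,32,132,455,344)]
eng=[(0,-85,-75,14,250.8,203),(0,-85,75,14,343,202.5),D(1,-85,-75,14,302,199),D(1,-85,75,14,495,198),D(1,-64,-68,120,285,314),D(1,-64,68,120,514,312)]
def model(p):
    d=p[:3];k=p[3];f=p[4]
    ex={'f':f,'r':f-165,'w':p[5],'s':p[6]};r=[]
    for q,L in((p[7:10],nest),(p[10:13],fork),(p[13:16],eng)):
        c,s=np.cos(q[2]),np.sin(q[2])
        for i,x,y,z,u,v in L:
            x=ex.get(x,x);z=ex.get(z,z)
            X=np.array(C[i]['R'])@np.array([q[0]+(c*x-s*y)/1e3,q[1]+(s*x+c*y)/1e3,z/1e3])+C[i]['t']+d
            r+=[C[i]['fx']*k*X[0]/X[2]+C[i]['cx']-u,C[i]['fy']*k*X[1]/X[2]+C[i]['cy']-v]
    return np.array(r)
reg=lambda p:np.r_[model(p),p[:3]/.01,(p[3]-1)/.01,(p[6]-14)/3]
x0=np.r_[0,0,0,1,45,-40,14,.588,.29,-1.7,.602,.033,-1.32,.602,.026,-1.31]
q=least_squares(reg,x0,loss='soft_l1',x_scale=np.r_[[.01]*3,.1,10,10,5,[.1]*9]).x
if __name__=="__main__":
    print('camoff',q[:3].round(4),'k',q[3].round(3),q[4:7].round(1))
    for n,a in zip(('nest','fork','eng'),q[7:].reshape(3,3)):print(n,a[:2].round(4),np.degrees(a[2]).round(2))
    print(model(q).reshape(-1,2).round(1).tolist())
E
python3 joint.py
```

```text
camoff [-0.0038 -0.0024  0.0051] k 1.008 [ 52.1 -27.8  15. ]
nest [0.5915 0.2902] -96.48
fork [0.6061 0.0327] -76.16
eng [0.6059 0.0264] -75.72
[[-1.7, 0.4], [-2.3, 0.4], [-0.1, -1.0], [-0.2, -1.5], [-1.6, -0.7], [-1.3, 0.1], [-0.5, 0.3], [0.5, 0.1], [0.4, -0.3], [-0.5, 0.8], [1.1, -1.2], [0.6, 0.5], [1.5, 0.4], [-0.4, -0.5], [0.0, -0.7], [-0.5, -2.3], [0.8, -2.0], [-0.3, -1.5], [0.8, -0.7], [-1.5, 2.2], [1.0, 2.1], [-0.7, 0.6], [0.4, 0.5], [0.5, -3.4], [0.8, -2.2], [-1.8, 0.3], [1.7, -0.1], [0.3, 0.6], [-1.4, 0.8]]
```

```bash
python3 - <<'E'
from h import *
import json
c=json.load(open("w3.json"))
t=np.load('t3.npz')['p'];
for off in(0,.005,.008):
    d=dict(c);d['t']=np.array(c['t'])+[0,0,off];k=.7
    N=lambda x,y,z,u,v:(x,y,z,u*k,v*k)
    a=np.radians(-97.4);e=np.array([np.cos(a),np.sin(a)])
    ray_x=lambda v,z:(ray(d,280,v*k,z)[:2]-t[:2])@e*1e3
    print('off',off,'fork neck end top',ray_x(354,.0985)+91,'bottom',ray_x(336,.0875)+92,'slot',ray_x(475,.0985)+9.5)
    print('  tray: stop front top',ray_x(212,.014)+95,'wall end top',ray_x(313,.014),'bottom',ray_x(305,.006),'key bottom',ray_x(333,.006)+6.5)
E
```

```text
off 0 fork neck end top 75.30712248249728 bottom 79.08111478921009 slot 76.30981541285689
  tray: stop front top 73.48988879052158 wall end top 43.48949526869878 bottom 44.4175890562642 key bottom 74.36773290902634
off 0.005 fork neck end top 76.2688647373589 bottom 79.69880898936742 slot 80.61404949670548
  tray: stop front top 72.32258968214549 wall end top 43.70558282125984 bottom 44.50296787354061 key bottom 74.9307369814861
off 0.008 fork neck end top 76.84591009027592 bottom 80.06942550946187 slot 83.19658994701471
  tray: stop front top 71.62221021711987 wall end top 43.83523535279657 bottom 44.55419516390644 key bottom 75.26853942496201
```

{"method": "send_rows", "body": {
  "gripper": [0.9,0.9,0.9,0.9,0.9,0.9,0.9,0.9],
  "travel": [
    [0.1,-0.055,-0.046],
    [0.2,0,0.42],
    [0.2,0,0.42],
    [0.2,0,0.42],
    [0.2,0,0.42],
    [0.2,0,0.42],
    [0,0,0],
    [0,0,0]
  ],
  "dr": [
    [-0.08,0,-0.16],
    [0,0,0],
    [0,0,0],
    [0,0,0],
    [0,0,0],
    [0,0,0],
    [0,0,0],
    [0,0,0]
  ]
}}

```text
t: 8.8
tool_pos: [0.5952, 0.3689, 0.0283]
eef_rot: [0.144, 0.728, 0.651, -0.163]
wrist_force: [0.3, 0.3, 0.4]
grip_width: 0.0232
grasp_force: 40.0
```

{"method": "send_rows", "body": {
  "gripper": [0.9,0.9,0.9,0.9,0.9,0.9,0.9,0.9],
  "travel": [
    [0.03,0,0.06],
    [0.03,0,0.06],
    [0.03,0,0.06],
    [0,0,0],
    [0,0,0],
    [0,0,0],
    [0,0,0],
    [0,0,0]
  ],
  "dr": [
    [0,0,0],
    [0,0,0],
    [0,0,0],
    [0,0,0],
    [0,0,0],
    [0,0,0],
    [0,0,0],
    [0,0,0]
  ]
}}

```text
t: 9.47
tool_pos: [0.5963, 0.3699, 0.0247]
eef_rot: [0.144, 0.728, 0.65, -0.161]
wrist_force: [0.1, 0.5, -0.2]
grip_width: 0.0236
grasp_force: 40.0
```

```bash
python3 - <<'E'
from h import *
go([.5963,.3699,.0215],-96.5,25)
E
```

```text
pos [0.5963 0.3699 0.0247] shift before turn [ 0.05 -0.    0.1 ] after turn [ 0.05 -0.    0.1 ] turn [ 0.02 -0.01  0.01]
```

{"method": "send_rows", "body": {
  "gripper": [0.9,0.9,0.9,0.9,0.9,0.9,0.9],
  "travel": [
    [-0.04,0,0.02],
    [0.02,0,0.045],
    [0.02,0,0.045],
    [0.01,0,0.02],
    [0,0,0],
    [0,0,0],
    [0,0,0]
  ],
  "dr": [
    [0,0,0],
    [0,0,0],
    [0,0,0],
    [0,0,0],
    [0,0,0],
    [0,0,0],
    [0,0,0]
  ]
}}

```text
t: 10.05
tool_pos: [0.596, 0.3684, 0.0208]
eef_rot: [0.144, 0.728, 0.65, -0.161]
wrist_force: [-0.2, -0.6, -1.3]
grip_width: 0.0235
grasp_force: 40.0
```

{"method": "send_rows", "body": {
  "gripper": [0.6,0.5,0.45,0.45,0.45,0.45,0.45,0.45,0.45,0.45,0.45,0.45],
  "travel": [
    [0,0,0],
    [0,0,0],
    [0,0,0],
    [0,0,0],
    [0,0,0],
    [0,0,-0.3],
    [0,0,-0.6],
    [0,0,-0.8],
    [0,0,-0.8],
    [0,0,-0.8],
    [0,0,0],
    [0,0,0]
  ],
  "dr": [
    [0,0,0],
    [0,0,0],
    [0,0,0],
    [0,0,0],
    [0,0,0],
    [0,0,0],
    [0,0,0],
    [0,0,0],
    [0,0,0],
    [0,0,0],
    [0,0,0],
    [0,0,0]
  ]
}}

```text
t: 11.05
tool_pos: [0.6016, 0.4113, 0.113]
eef_rot: [0.145, 0.728, 0.651, -0.159]
wrist_force: [0.1, -1.1, -0.9]
grip_width: 0.0485
grasp_force: 0.0
```

```bash
python3 - <<'E'
from h import *
import json
c=vision.camera_info("wrist");w=vision.capture("wrist")
hsv=cv2.cvtColor(w,cv2.COLOR_RGB2HSV)
g=w[:,:,::-1].copy()
cv2.imwrite("pics/w4.png",cv2.resize(g[120:420,120:440],(800,750),interpolation=cv2.INTER_CUBIC)[:600]);json.dump({k:np.array(v).tolist() for k,v in c.items()},open("w4.json","w"))
t=vision.capture("top");np.save("top2.npy",t);np.save("w4.npy",w)
s=robot.observe();print(s['t'],s['qpos'].round(2))
go([.49,-.30,.30],-76,25)
# large fork mask in the top picture
ci=vision.camera_info("top");cr=t[215:265,350:410].astype(int)
m=((cr[:,:,0]-cr[:,:,2]>55)&(cr[:,:,0]<190)&(cr[:,:,1]<cr[:,:,0]*.62)).astype(np.uint8)
n,l,st,ce=cv2.connectedComponentsWithStats(m);i=1+st[1:,4].argmax();print(st[i],ce[i]+[350,215])
for r in (l==i).astype(int):print(''.join('.#'[v] for v in r)) if r.any() else 0
E
```

```text
11.15 [ 0.57  0.86  0.97 -0.33  1.59  0.73]
pos [0.6001 0.4095 0.1095] shift before turn [-24.35  -1.     4.36] after turn [-22.68  -9.28   3.57] turn [-1.74  0.   -3.7 ]
[39 16  1  1  1] [389. 231.]
.......................................#....................
```

{"method": "send_rows", "body": {
  "gripper": [0.45,0.45,0.45,0.45,0.45,0.45,0.45,0.45,0.45,0.45,0.45,0.45],
  "travel": [
    [-0.35,0,-0.75],
    [-0.35,0,-0.75],
    [-0.35,0,-0.75],
    [-0.35,0,-0.75],
    [-0.35,0,-0.75],
    [-0.35,0,-0.75],
    [-0.35,0,-0.75],
    [-0.35,0,-0.75],
    [-0.35,0,-0.75],
    [0,0,0],
    [0,0,0],
    [0,0,0]
  ],
  "dr": [
    [0,0,0],
    [0,0,0],
    [0,0,0],
    [0,0,0],
    [0,0,0],
    [0,0,0],
    [0,0,0],
    [0,0,0],
    [0,0,0],
    [-0.35,0,-0.75],
    [-0.35,0,-0.75],
    [-0.35,0,-0.75]
  ]
}}

```text
t: 12.15
tool_pos: [0.6006, 0.409, 0.3322]
eef_rot: [0.161, 0.652, 0.726, -0.145]
wrist_force: [0.2, 0.0, 0.5]
grip_width: 0.0486
grasp_force: 0.0
```

```bash
python3 - <<'E'
from h import *
go([.477,-.27,.34],-84,25);go([.477,-.27,.15],-84,25)
E
```

```text
pos [0.6006 0.409  0.3322] shift before turn [-20.09  -6.51   9.12] after turn [-20.12  -6.46   9.1 ] turn [-0.    0.01  0.03]
pos [0.6006 0.409  0.3322] shift before turn [-17.41  -6.5   14.86] after turn [-17.44  -6.46  14.84] turn [-0.    0.01  0.03]
```

{"method": "send_rows", "body": {
  "gripper": [0.45,0.45,0.45,0.45,0.45,0.45,0.45,0.45,0.45,0.45,0.45,0.45],
  "travel": [
    [-0.84,-0.27,0.38],
    [-0.84,-0.27,0.38],
    [-0.84,-0.27,0.38],
    [-0.84,-0.27,0.38],
    [-0.84,-0.27,0.38],
    [-0.84,-0.27,0.38],
    [-0.84,-0.27,0.38],
    [-0.84,-0.27,0.38],
    [-0.84,-0.27,0.38],
    [-0.84,-0.27,0.38],
    [-0.84,-0.27,0.38],
    [-0.84,-0.27,0.38]
  ],
  "dr": [
    [0,0,0],
    [0,0,0],
    [0,0,0],
    [0,0,0],
    [0,0,0],
    [0,0,0],
    [0,0,0],
    [0,0,0],
    [0,0,0],
    [0,0,0],
    [0,0,0],
    [0,0,0]
  ]
}}

```text
t: 13.15
tool_pos: [0.537, 0.0678, 0.3356]
eef_rot: [0.16, 0.653, 0.725, -0.146]
wrist_force: [0.8, -0.7, 0.6]
grip_width: 0.0485
grasp_force: 0.0
```

{"method": "send_rows", "body": {
  "gripper": [0.45,0.45,0.45,0.45,0.45,0.45,0.45,0.45,0.45,0.45,0.45,0.45],
  "travel": [
    [-0.84,-0.27,0.38],
    [-0.84,-0.27,0.38],
    [-0.84,-0.27,0.38],
    [-0.84,-0.27,0.38],
    [-0.84,-0.27,0.38],
    [-0.84,-0.27,0.38],
    [-0.84,-0.27,0.38],
    [-0.84,-0.27,0.38],
    [-0.84,-0.27,0.38],
    [-0.84,-0.27,0.38],
    [-0.84,-0.27,0.38],
    [-0.84,-0.27,0.38]
  ],
  "dr": [
    [0,0,0],
    [0,0,0],
    [0,0,0],
    [0,0,0],
    [0,0,0],
    [0,0,0],
    [0,0,0],
    [0,0,0],
    [0,0,0],
    [0,0,0],
    [0,0,0],
    [0,0,0]
  ]
}}

```text
t: 14.15
tool_pos: [0.4747, -0.2718, 0.3392]
eef_rot: [0.159, 0.654, 0.725, -0.145]
wrist_force: [1.0, 0.6, -0.0]
grip_width: 0.0487
grasp_force: 0.0
```

{"method": "send_rows", "body": {
  "gripper": [0.45,0.45,0.45,0.45,0.45,0.45,0.45,0.45,0.45,0.45],
  "travel": [
    [0.38,0,0.82],
    [0.38,0,0.82],
    [0.38,0,0.82],
    [0.38,0,0.82],
    [0.38,0,0.82],
    [0.38,0,0.82],
    [0,0,0],
    [0,0,0],
    [0,0,0],
    [0,0,0]
  ],
  "dr": [
    [0,0,0],
    [0,0,0],
    [0,0,0],
    [0,0,0],
    [0,0,0],
    [0,0,0],
    [0,0,0],
    [0,0,0],
    [0,0,0],
    [0,0,0]
  ]
}}

```text
t: 14.98
tool_pos: [0.4773, -0.2716, 0.1805]
eef_rot: [0.162, 0.654, 0.725, -0.144]
wrist_force: [1.3, 0.4, -0.1]
grip_width: 0.0483
grasp_force: 0.0
```

```bash
python3 - <<'E'
from h import *
import json
s=robot.observe();print(s['t'],s['qpos'].round(2));go([.477,-.27,.15],-84,25)
c=vision.camera_info("wrist");w=vision.capture("wrist");np.save("w5.npy",w);json.dump({k:np.array(v).tolist() for k,v in c.items()},open("w5.json","w"))
p,R=tool();np.savez("t5.npz",p=p,R=R.as_matrix())
r=lambda a,s:cv2.resize(a[:,:,::-1],s,interpolation=cv2.INTER_CUBIC)
w4=np.load("w4.npy")
# left: w4 raw u 200:360 v 120:380 (x2.5 -> 400x... ), right: w5 whole (400x300), below crop
o=np.zeros((600,800,3),np.uint8)
o[:,:280]=r(w4[120:390,217:343],(280,600))
o[:390,280:]=r(w,(520,390))
o[390:,280:]=r(vision.capture("top")[180:264,320:528],(520,210))
cv2.imwrite("pics/m5.png",o)
E
```

```text
14.9833 [-0.55  0.1   1.92 -0.44  0.9  -0.41]
pos [ 0.4773 -0.2716  0.1805] shift before turn [ 0.48 -0.01  0.9 ] after turn [ 0.48 -0.    0.9 ] turn [ 0.03  0.02 -0.02]
```

View pics/m5.png

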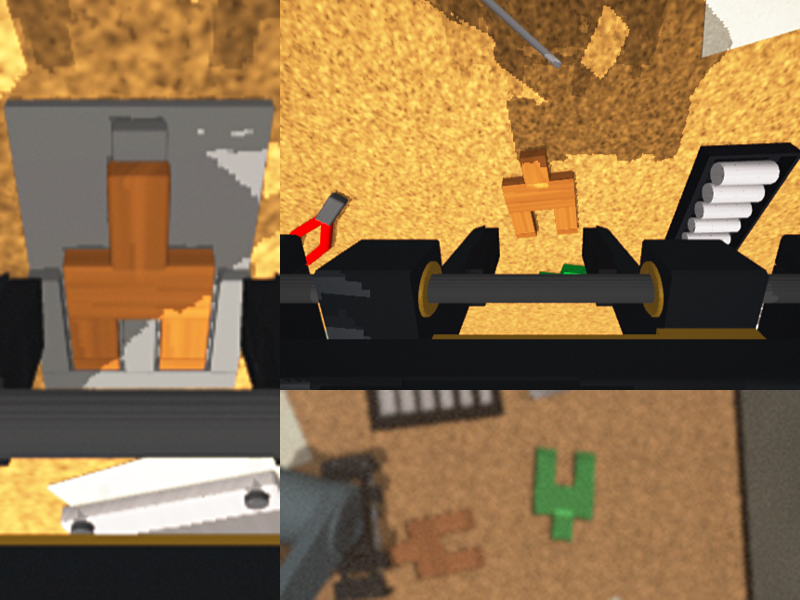

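The small fork lies seated in its tray (left panel). The large fork's neck end is at panel (533,155), its head rear corners are at (503,183) and (576,176), and its tips are near (547,236). I'll fit its silhouette numerically.

```bash
cat > sil.py <<'E'
from h import *
import json
from scipy.optimize import minimize
P=np.array([[-92,-15],[-56,-15],[-56,-44],[46,-44],[46,-15],[-9.5,-15],[-9.5,15],[46,15],[46,44],[-56,44],[-56,15],[-92,15]],float)
def render(c,q,shape,S=4,z0=0,P=P,h=18,hb=6):
    C,s=np.cos(q[2]),np.sin(q[2]);im=np.zeros((shape[0]*S,shape[1]*S),np.uint8)
    def pr(z):return np.array([proj(c,[q[0]+(C*x-s*y)/1e3,q[1]+(s*x+C*y)/1e3,z0+(zz)/1e3]) for (x,y),zz in zip(P,z)])
    zt=np.array([hb if x>45 else h for x,y in P]);
    # bevel: top face ends at x=32
    T=pr(zt);B=pr(np.zeros(len(P)))
    poly=lambda a:cv2.fillPoly(im,[np.round((a+.5)*S).astype(np.int32)],255)
    poly(T);poly(B)
    for i in range(len(P)):
        j=(i+1)%len(P);poly(np.array([T[i],T[j],B[j],B[i]]))
    return cv2.resize(im,(shape[1],shape[0]),interpolation=cv2.INTER_AREA)/255.
E
python3 - <<'E'
from sil import *
w=np.load("w5.npy");c=json.load(open("w5.json"));t=np.load("t5.npz")['p']
hsv=cv2.cvtColor(cv2.GaussianBlur(w,(3,3),0),cv2.COLOR_RGB2HSV).astype(int)
sub=hsv[150:262,230:335];print('fork hsv',hsv[205:215,270:280].mean((0,1)),'bg',hsv[200:230,200:220].mean((0,1)),hsv[130:140,270:280].mean((0,1)))
H=hsv[:,:,0]
m=((H<15)&(hsv[:,:,1]>90)&(hsv[:,:,2]>50)).astype(np.uint8)
box=np.zeros_like(m);box[150:262,230:335]=1;m*=box
m=cv2.morphologyEx(m,cv2.MORPH_OPEN,np.ones((3,3)));m=cv2.morphologyEx(m,cv2.MORPH_CLOSE,np.ones((3,3)))
n,l,st,ce=cv2.connectedComponentsWithStats(m);i=1+st[1:,4].argmax();m=(l==i).astype(float);print(st[i])
for r in m[150:262:3,230:335:2]:print(''.join('.#'[int(v)] for v in r))
np.save("m5.npy",m)
best=None
for off in(0,.005):
  d=dict(c);d['t']=np.array(c['t'])+[0,0,off]
  f=lambda q:np.abs(render(d,q,m.shape)-m).sum()
  for yaw in(-70,-76,-84):
    r=minimize(f,[.487,-.405,np.radians(yaw)],method='Nelder-Mead',options=dict(initial_simplex=np.array([.487,-.405,np.radians(yaw)])+np.array([[0,0,0],[.02,0,0],[0,.02,0],[0,0,.1]]),maxfev=200))
    print(off,r.fun,r.x[:2].round(4),np.degrees(r.x[2]).round(2))
E
```

```text
fork hsv [ 14.41 196.83 229.37] bg [ 19.635      160.35       242.75166667] [ 15.87 171.59 152.64]
[ 244  159   75   96 2269]
.....................................................
.....................................................
.....................................................
..........................##.........................
................#############........................
..............###############........................
..............###############........................
..............###############........................
...............########.#####........................
.........................#####.......................
...........................###.......................
.............................#.......................
.............................##############..........
.............................##############..........
.............................###############.........
..............................##############.........
..............................##############.........
..............................##############.........
..
[... 663 characters left out ...]
....##..............................
.....................##..............................
......................##.............................
......................#..............................
.............##########..............................
.....................................................
.....................................................
.....................................................
0 2790.450980392157 [ 0.495  -0.4071] -75.87
0 2799.6431372549023 [ 0.4968 -0.4069] -74.69
0 2783.4666666666667 [ 0.4953 -0.4071] -76.07
0.005 2730.3999999999996 [ 0.4957 -0.406 ] -75.44
0.005 2745.121568627451 [ 0.497  -0.4068] -74.45
0.005 2731.8313725490193 [ 0.4958 -0.406 ] -75.41
```

```bash
python3 - <<'E'
from sil import *
w=np.load("w5.npy")[:,:,::-1].copy();c=json.load(open("w5.json"));d=dict(c);d['t']=np.array(c['t'])+[0,0,.003]
q=np.array([.4955,-.4065,np.radians(-75.6)])
for it in range(2):
    r=render(d,q,w.shape[:2])>.5
    g=np.full(r.shape,cv2.GC_BGD,np.uint8);k=lambda n:np.ones((n,n),np.uint8);u=r.astype(np.uint8)
    g[cv2.dilate(u,k(15))>0]=cv2.GC_PR_BGD;g[u>0]=cv2.GC_PR_FGD;g[cv2.erode(u,k(9))>0]=cv2.GC_FGD
    sl=np.s_[120:280,200:370];gg=g[sl].copy()
    cv2.grabCut(w[sl].copy(),gg,None,np.zeros((1,65)),np.zeros((1,65)),6,cv2.GC_INIT_WITH_MASK)
    m=np.zeros(r.shape);m[sl]=((gg==1)|(gg==3))
    f=lambda q:np.abs(render(d,q,m.shape)-m).sum()
    s=minimize(f,q,method='Nelder-Mead',options=dict(initial_simplex=q+np.array([[0,0,0],[.006,0,0],[0,.006,0],[0,0,.05]]),maxfev=250));q=s.x
    print(s.fun,m.sum(),q[:2].round(4),np.degrees(q[2]).round(2))
for rr in m[150:262:2,230:335:1]:print(''.join('.#'[int(v)] for v in rr))
a=q[2];e=np.array([np.cos(a),np.sin(a)]);G=q[:2]-.078*e
print('grasp',G);go([G[0],G[1],.019],np.degrees(a),25);pre=[G[0]-.08*np.sin(np.radians(25))*e[0],G[1]-.08*np.sin(np.radians(25))*e[1],.019+.08*np.cos(np.radians(25))]
go(pre,np.degrees(a),25)
E
```

```text
546.3019607843137 5392.0 [ 0.495  -0.4056] -76.07
543.043137254902 5392.0 [ 0.4952 -0.4055] -75.79
.........................................................................................................
.........................................................................................................
.........................................................................................................
.........................................................................................................
.....................................####################................................................
...................................######################................................................
.............................############################................................................
.............................############################................................................
............................#############################................................................
............................###################
[... 4514 characters left out ...]
.....................#######################..........................................................
.........................###.............................................................................
.........................................................................................................
.........................................................................................................
grasp [ 0.47610049 -0.32990442]
pos [ 0.4773 -0.2715  0.1805] shift before turn [ 0.53 -0.26  5.69] after turn [ 0.57 -0.52  5.67] turn [-0.66  0.02 -1.51]
pos [ 0.4773 -0.2715  0.1805] shift before turn [ 0.52 -0.41  3.03] after turn [ 0.57 -0.52  3.01] turn [-0.66  0.02 -1.51]
```

{"method": "send_rows", "body": {
  "gripper": [0.45,0.45,0.45,0.45,0.45,0.45,0.45,0.45,0.45],
  "travel": [
    [0,0,0],
    [0,0,0],
    [0.35,-0.26,0.5],
    [0.34,-0.26,0.5],
    [0,0,0.7],
    [0,0,0.7],
    [0,0,0.6],
    [0,0,0],
    [0,0,0]
  ],
  "dr": [
    [-0.33,0,-0.75],
    [-0.33,0,-0.76],
    [0,0,0],
    [0,0,0],
    [0,0,0],
    [0,0,0],
    [0,0,0],
    [0,0,0],
    [0,0,0]
  ]
}}

```text
t: 15.83
tool_pos: [0.4657, -0.2936, 0.0885]
eef_rot: [0.17, 0.6, 0.771, -0.134]
wrist_force: [0.9, 0.7, 0.7]
grip_width: 0.0486
grasp_force: 0.0
```

```bash
python3 - <<'E'
from sil import *
w=vision.capture("wrist")[:,:,::-1].copy();c=vision.camera_info("wrist");d=dict(c);d['t']=np.array(c['t'])+[0,0,.003]
q=np.array([.4952,-.4055,np.radians(-75.8)])
P2=P.copy()
r=render(d,q,w.shape[:2])
# neck side edges by colour rows: print outline corners predicted, save
cv2.imwrite("pics/w6.png",w)
for x,y in[(-92,-15),(-92,15),(-56,-44),(-56,44)]:
    a=q[2];print(proj(d,[q[0]+(np.cos(a)*x-np.sin(a)*y)/1e3,q[1]+(np.sin(a)*x+np.cos(a)*y)/1e3,.018]).round(1))
u=(r>.5).astype(np.uint8);k=lambda n:np.ones((n,n),np.uint8)
sl=np.s_[130:262,200:370]
g=np.full(u.shape,cv2.GC_BGD,np.uint8);g[cv2.dilate(u,k(21))>0]=cv2.GC_PR_BGD;g[u>0]=cv2.GC_PR_FGD;g[cv2.erode(u,k(13))>0]=cv2.GC_FGD
gg=g[sl].copy();cv2.grabCut(w[sl].copy(),gg,None,np.zeros((1,65)),np.zeros((1,65)),6,cv2.GC_INIT_WITH_MASK)
m=np.zeros(u.shape);m[sl]=((gg==1)|(gg==3))
for v in range(150,262,4):
    xs=np.where(m[v])[0];
    if len(xs):print(v,xs.min(),xs.max(),np.where(u[v])[0][[0,-1]] if u[v].any() else '')
G=q[:2]-.081*np.array([np.cos(q[2]),np.sin(q[2])]);go([G[0],G[1],.017],np.degrees(q[2]),25)
E
```

```text
[262. 213.]
[302. 213.]
[229.  245.5]
[334.9 245.6]
198 272 301 [264 300]
202 264 301 [263 301]
206 264 302 [263 301]
210 263 302 [263 302]
214 263 302 [262 302]
218 263 302 [263 302]
222 263 302 [263 301]
226 263 303 [263 301]
230 264 302 [263 301]
234 232 332 [232 333]
238 231 333 [231 333]
242 230 334 [230 334]
246 235 327 [230 335]
250 235 326 [230 334]
254 235 326 [231 333]
258 235 326 [232 332]
pos [ 0.4663 -0.2937  0.0894] shift before turn [-0.02  0.03  2.67] after turn [-0.02  0.02  2.67] turn [-0.02  0.    0.01]
```

Excellent agreement; go down and grip.

{"method": "send_rows", "body": {
  "gripper": [0.45,0.45,0.45,0.45,0.45,0.45,0.45,0.45],
  "travel": [
    [-0.02,0.02,0.5],
    [0,0,0.6],
    [0,0,0.6],
    [0,0,0.5],
    [0,0,0.3],
    [0,0,0.15],
    [0,0,0],
    [0,0,0]
  ],
  "dr": [
    [0,0,0],
    [0,0,0],
    [0,0,0],
    [0,0,0],
    [0,0,0],
    [0,0,0],
    [0,0,0],
    [0,0,0]
  ]
}}

```text
t: 16.55
tool_pos: [0.475, -0.3265, 0.0174]
eef_rot: [0.17, 0.599, 0.771, -0.134]
wrist_force: [-0.8, -0.4, 0.1]
grip_width: 0.0488
grasp_force: 0.0
```

{"method": "send_rows", "body": {
  "gripper": [0.8,0.9,0.9,0.9,0.9,0.9,0.9,0.9],
  "travel": [
    [0,0,0],
    [0,0,0],
    [0,0,0],
    [0,0,0],
    [0,0,0],
    [0,0,0],
    [0,0,0],
    [0,0,0]
  ],
  "dr": [
    [0,0,0],
    [0,0,0],
    [0,0,0],
    [0,0,0],
    [0,0,0],
    [0,0,0],
    [0,0,0],
    [0,0,0]
  ],
  "grip_force": 55
}}

```text
t: 17.22
tool_pos: [0.475, -0.3264, 0.0172]
eef_rot: [0.17, 0.599, 0.771, -0.134]
wrist_force: [-1.7, 3.0, 6.7]
grip_width: 0.0296
grasp_force: 55.0
```

```bash
python3 - <<'E'
from h import *
p,R=tool();M=R.as_matrix();print(p,'tool yaw',np.degrees(np.arctan2(-M[1,0],-M[0,0])),'tilt',np.degrees(np.arccos(-M[2,2])))
q=np.array([.4952,-.4055]);a=np.radians(-75.8);e=np.array([np.cos(a),np.sin(a)]);n=np.array([-e[1],e[0]]);print('fork rel tcp',(q-p[:2])@e,(q-p[:2])@n)
E
```

```text
[ 0.47498847 -0.32644859  0.01718844] tool yaw -75.73065063302923 tilt 25.0227245644151
fork rel tcp 0.08159405610610623 0.00020207878453837492
```

{"method": "send_rows", "body": {
  "gripper": [0.9,0.9,0.9,0.9,0.9,0.9,0.9,0.9,0.9,0.9,0.9,0.9],
  "travel": [
    [-0.1,0,-0.22],
    [-0.2,0,-0.44],
    [-0.41,0,-0.88],
    [-0.41,0,-0.88],
    [-0.41,0,-0.88],
    [-0.41,0,-0.88],
    [-0.41,0,-0.88],
    [-0.41,0,-0.88],
    [-0.41,0,-0.88],
    [-0.41,0,-0.88],
    [-0.41,0,-0.88],
    [-0.2,0,-0.44]
  ],
  "dr": [
    [0,0,0],
    [0,0,0],
    [0,0,0],
    [0,0,0],
    [0,0,0],
    [0,0,0],
    [0,0,0],
    [0,0,0],
    [0,0,0],
    [0,0,0],
    [0,0,0],
    [0,0,0]
  ]
}}

```text
t: 18.22
tool_pos: [0.4759, -0.3262, 0.3194]
eef_rot: [0.172, 0.599, 0.77, -0.134]
wrist_force: [1.5, -0.4, -1.2]
grip_width: 0.0291
grasp_force: 55.0
```

```bash
python3 - <<'E'
from h import *
s=robot.observe();print(s['qpos'].round(2),s['grip_width'],s['wrist_force'])
go([.552,.2242,.33],-75.7,25)
E
```

```text
[-0.67 -0.05  1.77 -0.3   1.08 -0.83] 0.029142558740420984 [ 1.50755894 -0.4102127  -1.17020921]
pos [ 0.4759 -0.3262  0.3194] shift before turn [15.38  6.97 -7.62] after turn [15.4   6.99 -7.57] turn [ 0.    0.04 -0.01]
```

{"method": "send_rows", "body": {
  "gripper": [0.9,0.9,0.9,0.9,0.9,0.9,0.9,0.9,0.9,0.9],
  "travel": [
    [0.77,0.35,-0.38],
    [0.77,0.35,-0.38],
    [0.77,0.35,-0.38],
    [0.77,0.35,-0.38],
    [0.77,0.35,-0.38],
    [0.77,0.35,-0.38],
    [0.77,0.35,-0.38],
    [0.77,0.35,-0.38],
    [0.77,0.35,-0.38],
    [0.77,0.35,-0.38]
  ],
  "dr": [
    [0,0,0],
    [0,0,0],
    [0,0,0],
    [0,0,0],
    [0,0,0],
    [0,0,0],
    [0,0,0],
    [0,0,0],
    [0,0,0],
    [0,0,0]
  ]
}}

```text
t: 19.05
tool_pos: [0.5132, -0.0488, 0.3203]
eef_rot: [0.169, 0.599, 0.771, -0.134]
wrist_force: [0.2, 0.1, -2.0]
grip_width: 0.0293
grasp_force: 55.0
```

{"method": "send_rows", "body": {
  "gripper": [0.9,0.9,0.9,0.9,0.9,0.9,0.9,0.9,0.9,0.9,0.9,0.9],
  "travel": [
    [0.77,0.35,-0.38],
    [0.77,0.35,-0.38],
    [0.77,0.35,-0.38],
    [0.77,0.35,-0.38],
    [0.77,0.35,-0.38],
    [0.77,0.35,-0.38],
    [0.77,0.35,-0.38],
    [0.77,0.35,-0.38],
    [0.77,0.35,-0.38],
    [0.77,0.35,-0.38],
    [0,0,0],
    [0,0,0]
  ],
  "dr": [
    [0,0,0],
    [0,0,0],
    [0,0,0],
    [0,0,0],
    [0,0,0],
    [0,0,0],
    [0,0,0],
    [0,0,0],
    [0,0,0],
    [0,0,0],
    [0,0,0],
    [0,0,0]
  ]
}}

```text
t: 20.05
tool_pos: [0.5519, 0.2261, 0.3253]
eef_rot: [0.169, 0.598, 0.772, -0.134]
wrist_force: [0.3, -0.5, -1.4]
grip_width: 0.0293
grasp_force: 55.0
```

```bash
python3 - <<'E'
from h import *
go([.552,.2242,.142],-75.7,25)
E
```

```text
pos [0.5519 0.2261 0.3253] shift before turn [2.52 0.01 5.57] after turn [ 2.53 -0.01  5.56] turn [-0.04 -0.01  0.03]
```

{"method": "send_rows", "body": {
  "gripper": [0.9,0.9,0.9,0.9,0.9,0.9,0.9,0.9,0.9,0.9],
  "travel": [
    [0.36,0,0.8],
    [0.36,0,0.8],
    [0.36,0,0.8],
    [0.36,0,0.8],
    [0.36,0,0.8],
    [0.36,0,0.8],
    [0.36,0,0.76],
    [0,0,0],
    [0,0,0],
    [0,0,0]
  ],
  "dr": [
    [0,0,0],
    [0,0,0],
    [0,0,0],
    [0,0,0],
    [0,0,0],
    [0,0,0],
    [0,0,0],
    [0,0,0],
    [0,0,0],
    [0,0,0]
  ]
}}

```text
t: 20.88
tool_pos: [0.5532, 0.2225, 0.1445]
eef_rot: [0.17, 0.6, 0.77, -0.133]
wrist_force: [0.2, 0.8, -1.1]
grip_width: 0.0293
grasp_force: 55.0
```

```bash
python3 - <<'E'
from h import *
import json
go([.552,.2242,.142],-75.7,25)
w=vision.capture("wrist");s=vision.capture("side");t=vision.capture("top")
np.savez("app.npz",w=w,s=s,t=t)
r=lambda a,z:cv2.resize(a[:,:,::-1],z,interpolation=cv2.INTER_CUBIC)
cs=vision.camera_info("side");ct=vision.camera_info("top")
O=[.602,.0275,.15];print('side',proj(cs,O),'top',proj(ct,O))
u,v=proj(cs,O).astype(int);U,V=proj(ct,O).astype(int);print(u,v,U,V)
o=np.zeros((600,800,3),np.uint8)
o[:300,:400]=r(w,(400,300))
o[:300,400:]=r(t[V-45:V+30,U-70:U+30],(400,300))
o[300:,:]=r(s[v-38:v+22,u-80:u+80],(800,300))
cv2.imwrite("pics/m6.png",o)
E
```

```text
pos [0.5532 0.2225 0.1445] shift before turn [ 0.09 -0.03  0.05] after turn [ 0.09 -0.03  0.05] turn [-0.02 -0.   -0.02]
side [266.56322515 202.70442931] top [269.78568614 201.22778263]
266 202 269 201
```

View pics/m6.png

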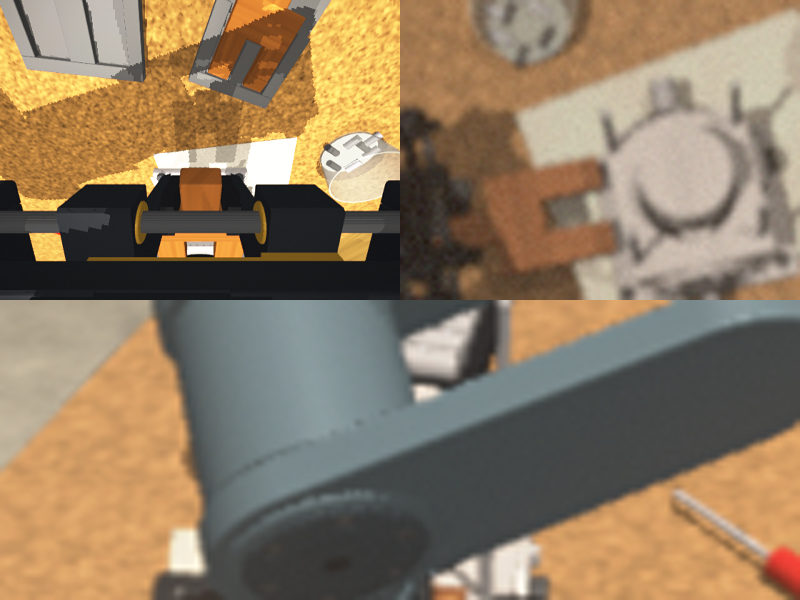

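```bash
python3 - <<'E'
from h import *
ct=vision.camera_info("top")
pan=lambda X:(np.array([400,0])+4*(proj(ct,X)+.5-[199,156])).round(0)
def F(o,yaw,x,y,z):
    a=np.radians(yaw);return [o[0]+(np.cos(a)*x-np.sin(a)*y)/1e3,o[1]+(np.sin(a)*x+np.cos(a)*y)/1e3,z/1e3]
O=(.602,.0275)
for n,x,y in[('stud',-56,52),('stud',-56,-52),('stud',56,52),('stud',56,-52)]:print(n,x,y,'top',pan(F(O,-75.7,x,y,250)),'base',pan(F(O,-75.7,x,y,120)))
print('piston top centre',pan(F(O,-75.7,0,0,200.5)),'shaft ends',pan(F(O,-75.7,0,120,66)),pan(F(O,-75.7,0,-105,66)))
p,R=tool();e=np.array([np.cos(np.radians(-75.7)),np.sin(np.radians(-75.7))]);fo=p[:2]+.0816*e
for x,y in[(46,44),(46,15),(46,-15),(46,-44),(-56,44),(-56,-44),(-9.5,15),(-9.5,-15)]:print('fork',x,y,pan(F(fo,-75.7,x,y,(p[2]-.0172)*1e3+(6 if x>40 else 18))))
t=np.load("app.npz")['t']
g=cv2.GaussianBlur(cv2.cvtColor(t,cv2.COLOR_RGB2GRAY),(3,3),0)[156:231,199:299]
c=cv2.HoughCircles(cv2.resize(g,None,fx=4,fy=4,interpolation=cv2.INTER_CUBIC),cv2.HOUGH_GRADIENT,2,50,param1=80,param2=30,minRadius=35,maxRadius=65);print(None if c is None else c[0][:4]+[400,0,0])
E
```

```text
stud -56 52 top [603. 111.] base [612. 148.]
stud -56 -52 top [629. 231.] base [637. 260.]
stud 56 52 top [734.  83.] base [735. 122.]
stud 56 -52 top [762. 202.] base [760. 233.]
piston top centre [684. 170.] shaft ends [659.  79.] [712. 314.]
fork 46 44 [593. 156.]
fork 46 15 [600. 187.]
fork 46 -15 [607. 220.]
fork 46 -44 [614. 251.]
fork -56 44 [478. 178.]
fork -56 -44 [498. 274.]
fork -9.5 15 [537. 198.]
fork -9.5 -15 [543. 231.]
[[687.         189.          50.40000153]
 [585.         213.          52.79999924]
 [569.         119.          43.40000153]
 [617.         273.          40.40000153]]
```

{"method": "send_rows", "body": {
  "gripper": [0.9,0.9,0.9,0.9,0.9,0.9,0.9,0.9,0.9],
  "travel": [
    [-0.3,-0.02,0.14],
    [-0.3,-0.01,0.14],
    [0,0,0],
    [0,0,0],
    [0.03,0,0.06],
    [0.03,0,0.06],
    [0,0,0],
    [0,0,0],
    [0,0,0]
  ],
  "dr": [
    [0,0,0],
    [0,0,0],
    [0,0,0],
    [0,0,0],
    [0,0,0],
    [0,0,0],
    [0,0,0],
    [0,0,0],
    [0,0,0]
  ]
}}

```text
t: 21.78
tool_pos: [0.5563, 0.2038, 0.1386]
eef_rot: [0.17, 0.599, 0.771, -0.134]
wrist_force: [-0.7, 0.4, -1.6]
grip_width: 0.0294
grasp_force: 55.0
```

{"method": "send_rows", "body": {
  "gripper": [0.9,0.9,0.9,0.9,0.9],
  "travel": [
    [0.02,0,0.04],
    [0,0,0],
    [0,0,0],
    [0,0,0],
    [0,0,0]
  ],
  "dr": [
    [0,0,0],
    [0,0,0],
    [0,0,0],
    [0,0,0],
    [0,0,0]
  ]
}}

```text
t: 22.2
tool_pos: [0.5564, 0.2037, 0.1375]
eef_rot: [0.17, 0.599, 0.771, -0.134]
wrist_force: [0.2, 0.8, -1.5]
grip_width: 0.0294
grasp_force: 55.0
```

{"method": "send_rows", "body": {
  "gripper": [0.9,0.9,0.9,0.9],
  "travel": [
    [0.014,0,0.03],
    [0,0,0],
    [0,0,0],
    [0,0,0]
  ],
  "dr": [
    [0,0,0],
    [0,0,0],
    [0,0,0],
    [0,0,0]
  ]
}}

```text
t: 22.53
tool_pos: [0.5565, 0.2037, 0.1366]
eef_rot: [0.17, 0.599, 0.771, -0.134]
wrist_force: [-0.4, 0.4, 0.5]
grip_width: 0.029
grasp_force: 55.0
```

{"method": "send_rows", "body": {
  "gripper": [0.9,0.9,0.9,0.9],
  "travel": [
    [0.014,0,0.03],
    [0,0,0],
    [0,0,0],
    [0,0,0]
  ],
  "dr": [
    [0,0,0],
    [0,0,0],
    [0,0,0],
    [0,0,0]
  ]
}}

```text
t: 22.87
tool_pos: [0.5565, 0.2037, 0.1356]
eef_rot: [0.17, 0.599, 0.771, -0.134]
wrist_force: [-0.5, 1.0, 1.3]
grip_width: 0.0293
grasp_force: 55.0
```

{"method": "send_rows", "body": {
  "gripper": [0.9,0.9,0.9,0.9,0.9,0.9,0.9],
  "travel": [
    [-0.01,0,-0.02],
    [-0.24,0,0.112],
    [-0.24,0,0.112],
    [-0.24,0,0.112],
    [-0.24,0,0.112],
    [0,0,0],
    [0,0,0]
  ],
  "dr": [
    [0,0,0],
    [0,0,0],
    [0,0,0],
    [0,0,0],
    [0,0,0],
    [0,0,0],
    [0,0,0]
  ]
}}

```text
t: 23.45
tool_pos: [0.5645, 0.1715, 0.1363]
eef_rot: [0.17, 0.6, 0.77, -0.134]
wrist_force: [0.4, -1.4, 1.7]
grip_width: 0.0294
grasp_force: 55.0
```

```bash
cat > st.py <<'E'
from h import *
p,R=tool();M=R.as_matrix();e=np.array([.247,-.969]);n=np.array([.969,.247]);d=p[:2]-[.602,.0275]
s=robot.observe();F=s['wrist_force'];print('tcp eng x,y,z',(d@e*1e3).round(1),(d@n*1e3).round(1),(p[2]*1e3).round(1),'yaw',np.degrees(np.arctan2(-M[1,0],-M[0,0])).round(2),'tilt',np.degrees(np.arccos(-M[2,2])).round(2),'F eng',(F[:2]@e).round(1),(F[:2]@n).round(1),F[2].round(1),'tq',s['torque'].round(2))
E
python3 st.py
```

```text
tcp eng x,y,z -148.8 -0.8 136.3 yaw -75.82 tilt 25.02 F eng 1.5 0.0 1.7 tq [-0.3  -0.26  0.01]
```

{"method": "send_rows", "body": {
  "gripper": [0.9,0.9,0.9,0.9,0.9,0.9,0.9,0.9],
  "travel": [
    [-0.24,0,0.112],
    [-0.24,0,0.112],
    [-0.24,0,0.112],
    [-0.24,0,0.112],
    [-0.24,0,0.112],
    [-0.24,0,0.112],
    [0,0,0],
    [0,0,0]
  ],
  "dr": [
    [0,0,0],
    [0,0,0],
    [0,0,0],
    [0,0,0],
    [0,0,0],
    [0,0,0],
    [0,0,0],
    [0,0,0]
  ]
}}

```text
t: 24.12
tool_pos: [0.5768, 0.1251, 0.1368]
eef_rot: [0.171, 0.6, 0.77, -0.134]
wrist_force: [1.8, -3.1, 5.1]
grip_width: 0.0293
grasp_force: 55.0
```

```bash
python3 st.py
```

```text
tcp eng x,y,z -100.8 -0.3 136.8 yaw -75.79 tilt 25.07 F eng 3.4 1.0 5.1 tq [-0.62 -0.49  0.14]
```

{"method": "send_rows", "body": {
  "gripper": [0.9,0.9,0.9,0.9,0.9,0.9],
  "travel": [
    [-0.1,0,0.046],
    [-0.1,0,0.046],
    [-0.1,0,0.046],
    [0,0,0],
    [0,0,0],
    [0,0,0]
  ],
  "dr": [
    [0,0,0],
    [0,0,0],
    [0,0,0],
    [0,0,0],
    [0,0,0],
    [0,0,0]
  ]
}}

```text
t: 24.62
tool_pos: [0.579, 0.1172, 0.137]
eef_rot: [0.17, 0.599, 0.771, -0.133]
wrist_force: [0.1, 2.8, 7.8]
grip_width: 0.0296
grasp_force: 55.0
```

```bash
python3 st.py
```

```text
tcp eng x,y,z -92.7 -0.2 137.0 yaw -75.75 tilt 24.97 F eng -2.7 0.8 7.8 tq [-0.03 -0.12  0.06]
```

{"method": "send_rows", "body": {
  "gripper": [0.9,0.9,0.9,0.9],
  "travel": [
    [-0.06,0,0.026],
    [0,0,0],
    [0,0,0],
    [0,0,0]
  ],
  "dr": [
    [0,0,0],
    [0,0,0],
    [0,0,0],
    [0,0,0]
  ]
}}

```text
t: 24.95
tool_pos: [0.5794, 0.1157, 0.137]
eef_rot: [0.17, 0.599, 0.771, -0.133]
wrist_force: [-0.3, 4.2, 7.6]
grip_width: 0.0295
grasp_force: 55.0
```

```bash
python3 st.py
```

```text
tcp eng x,y,z -91.1 -0.1 137.0 yaw -75.74 tilt 24.94 F eng -4.2 0.7 7.6 tq [ 0.2  -0.11 -0.01]
```

{"method": "send_rows", "body": {
  "gripper": [0.9,0.9,0.9,0.9],
  "travel": [
    [-0.06,0,0.026],
    [0,0,0],
    [0,0,0],
    [0,0,0]
  ],
  "dr": [
    [0,0,0],
    [0,0,0],
    [0,0,0],
    [0,0,0]
  ]
}}

```text
t: 25.28
tool_pos: [0.5799, 0.1139, 0.1371]
eef_rot: [0.17, 0.599, 0.771, -0.133]
wrist_force: [-0.8, 4.9, 8.6]
grip_width: 0.0297
grasp_force: 55.0
```

```bash
python3 st.py
```

```text
tcp eng x,y,z -89.2 -0.1 137.1 yaw -75.74 tilt 24.93 F eng -4.9 0.4 8.6 tq [ 0.29 -0.04  0.05]
```

{"method": "send_rows", "body": {
  "gripper": [0.9,0.9,0.9,0.9,0.9],
  "travel": [
    [-0.01,0,-0.02],
    [-0.06,0,0.028],
    [0,0,0],
    [0,0,0],
    [0,0,0]
  ],
  "dr": [
    [0,0,0],
    [0,0,0],
    [0,0,0],
    [0,0,0],
    [0,0,0]
  ]
}}

```text
t: 25.7
tool_pos: [0.58, 0.1115, 0.1371]
eef_rot: [0.17, 0.599, 0.771, -0.133]
wrist_force: [0.4, 3.7, 5.5]
grip_width: 0.0292
grasp_force: 55.0
```

```bash
python3 st.py
```

```text
tcp eng x,y,z -86.8 -0.6 137.1 yaw -75.73 tilt 24.95 F eng -3.5 1.3 5.5 tq [ 0.26 -0.2   0.03]
```

{"method": "send_rows", "body": {
  "gripper": [0.9,0.9,0.9,0.9],
  "travel": [
    [-0.06,0,0.028],
    [0,0,0],
    [0,0,0],
    [0,0,0]
  ],
  "dr": [
    [0,0,0],
    [0,0,0],
    [0,0,0],
    [0,0,0]
  ]
}}

```text
t: 26.03
tool_pos: [0.5805, 0.1095, 0.1372]
eef_rot: [0.17, 0.599, 0.771, -0.133]
wrist_force: [0.1, 3.2, 5.8]
grip_width: 0.0297
grasp_force: 55.0
```

```bash
python3 st.py
```

```text
tcp eng x,y,z -84.8 -0.6 137.2 yaw -75.73 tilt 24.95 F eng -3.1 0.9 5.8 tq [ 0.28 -0.13  0.07]
```

{"method": "send_rows", "body": {
  "gripper": [0.9,0.9,0.9,0.9],
  "travel": [
    [-0.06,0,0.028],
    [0,0,0],
    [0,0,0],
    [0,0,0]
  ],
  "dr": [
    [0,0,0],
    [0,0,0],
    [0,0,0],
    [0,0,0]
  ]
}}

```text
t: 26.37
tool_pos: [0.581, 0.1076, 0.1372]
eef_rot: [0.17, 0.599, 0.771, -0.133]
wrist_force: [0.0, 3.5, 5.5]
grip_width: 0.0293
grasp_force: 55.0
```

```bash
python3 st.py
```

```text
tcp eng x,y,z -82.8 -0.6 137.2 yaw -75.73 tilt 24.95 F eng -3.4 0.9 5.5 tq [ 0.25 -0.1   0.02]
```

{"method": "send_rows", "body": {
  "gripper": [0.9,0.9,0.9,0.9],
  "travel": [
    [-0.05,0,0.023],
    [0,0,0],
    [0,0,0],
    [0,0,0]
  ],
  "dr": [
    [0,0,0],
    [0,0,0],
    [0,0,0],
    [0,0,0]
  ]
}}

```text
t: 26.7
tool_pos: [0.581, 0.1075, 0.1372]
eef_rot: [0.169, 0.599, 0.771, -0.132]
wrist_force: [-3.7, 9.7, 8.2]
grip_width: 0.0293
grasp_force: 55.0
```

```bash
python3 st.py
```

```text
tcp eng x,y,z -82.7 -0.6 137.2 yaw -75.72 tilt 24.82 F eng -10.4 -1.2 8.2 tq [ 1.03  0.25 -0.07]
```

{"method": "send_rows", "body": {
  "gripper": [0.6,0.5,0.45,0.45,0.45,0.45,0.45,0.45,0.45,0.45,0.45,0.45],
  "travel": [
    [0,0,0],
    [0,0,0],
    [0,0,0],
    [0,0,0],
    [0,0,0],
    [0,0,0],
    [0,0,-0.2],
    [0,0,-0.4],
    [0,0,-0.6],
    [0,0,-0.7],
    [0,0,-0.7],
    [0,0,0]
  ],
  "dr": [
    [0,0,0],
    [0,0,0],
    [0,0,0],
    [0,0,0],
    [0,0,0],
    [0,0,0],
    [0,0,0],
    [0,0,0],
    [0,0,0],
    [0,0,0],
    [0,0,0],
    [0,0,0]
  ]
}}

```text
t: 27.7
tool_pos: [0.5754, 0.14, 0.2132]
eef_rot: [0.172, 0.599, 0.771, -0.13]
wrist_force: [-0.1, -0.5, 1.0]
grip_width: 0.0486
grasp_force: 0.0
```

{"method": "send_rows", "body": {
  "gripper": [0.45,0.45,0.45],
  "travel": [
    [0,0,0],
    [0,0,0],
    [0,0,0]
  ],
  "dr": [
    [0,0,0],
    [0,0,0],
    [0,0,0]
  ]
}}

```text
t: 27.95
tool_pos: [0.5725, 0.1374, 0.2063]
eef_rot: [0.169, 0.599, 0.771, -0.135]
wrist_force: [-0.5, 0.1, 0.2]
grip_width: 0.0483
grasp_force: 0.0
```

```bash
python3 - <<'E'
from sil import *
w=vision.capture("wrist")[:,:,::-1].copy();cv2.imwrite("pics/w7.png",w);c=vision.camera_info("wrist");d=dict(c);d['t']=np.array(c['t'])+[0,0,.003]
q=np.array([.602,.0275,np.radians(-75.7)])
H=cv2.cvtColor(w,cv2.COLOR_BGR2HSV)
m=(((H[:,:,0]<16)|(H[:,:,0]>170))&(H[:,:,1]>120)).astype(np.uint8)
for x,y,z in[(-92,-15,138),(-92,15,138),(-56,-44,138),(-56,44,138),(-92,0,120)]:
    a=q[2];print((x,y,z),proj(d,[q[0]+(np.cos(a)*x-np.sin(a)*y)/1e3,q[1]+(np.sin(a)*x+np.cos(a)*y)/1e3,z/1e3]).round(1))
for v in range(160,262,3):
    xs=np.where(m[v,200:360])[0]+200
    if len(xs):print(v,xs.min(),xs.max(),len(xs))
E
python3 st.py
```

```text
(-92, -15, 138) [263.2 214. ]
(-92, 15, 138) [303.8 214. ]
(-56, -44, 138) [229.6 246.8]
(-56, 44, 138) [337.1 247. ]
(-92, 0, 120) [283.4 198.8]
160 211 211 1
163 203 210 2
169 214 214 1
175 200 200 1
193 207 208 2
199 266 281 16
202 264 301 38
205 263 301 39
208 263 301 39
211 205 301 40
214 263 302 40
217 263 301 39
220 263 301 39
223 200 301 40
226 264 301 38
229 264 301 33
232 233 306 69
235 231 333 100
238 230 333 88
241 230 333 92
244 229 334 93
247 235 326 84
250 235 326 83
253 202 326 93
256 200 326 91
259 235 326 87
tcp eng x,y,z -113.6 -1.5 206.2 yaw -75.68 tilt 24.97 F eng 0.1 -0.8 -0.9 tq [ 0.1  -0.03 -0.01]
```

```bash
python3 -c "
from station import robot
print(robot.hand_in())"
```

```text
the job is handed in; nothing more can be done
None
```

I handed the job in at about 28 s of the 72 s; the hand-in gave no verdict. The small fork lies in its own tray, and the large fork sits under the piston, where the push stopped at about 10 N within 1–2 mm of where the rod should stop it. The last wrist picture has it within about 3 pixels of where a level, home fork should appear.

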